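# Pack a two-layer grinding kit box with a ball scoop

## Robot

A 6-joint arm with a two-finger parallel gripper is mounted at the origin on a cart in front of the work surface, level with it; the furniture and walls round the work are solid. World frame = base frame: x ahead of the robot, y to its left, z up, the work surface at z = 0. Lengths are in m, angles in degrees, forces in N, time in s.
With the tool pointing down it reaches from about 0.325 to 0.75 m from the base axis. Payload 7.6 kg.
Tool frame: the origin (TCP) lies at the very end of the fingers, on their centre line; the grasp point (between the pads) lies 19 mm behind it; x points along the fingers, y is the direction in which the jaws open and shut, and the axes are right-handed (so a half turn about x gives the same grasp; the last joint's range is limited). The gripper opens to 85 mm and grips with 20 to 120 N. Pads are 22 mm wide; open, the fingers measure 114 mm over their backs; the gripper's body (76 mm by 85 mm) begins 54 mm behind the grasp point. The pads swing forward as they close: fully open they stand 13 mm farther back than shut.
Start: joints at [-71.752, 2.991, 80.254, -0, 96.75, -4.028], TCP at [0.199, -0.486, 0.208] pointing down, gripper open.
Joint ranges: [-166.34, 166.34], [-52.06, 124.39], [6.96, 135.62], [-60.46, 240.46], [14.63, 156.25], [-167.68, 167.68]. Speed limits (degrees/s): [147.25, 147.25, 172.46, 180, 180, 180].

## Interface

Orientations are given as a 3x3 rotation matrix whose columns are the frame's x, y, z axes.
In Python, from bench import bot gives the robot as it stands. The module is installed in compiled form; this text tells all that it offers.
- The arm moves only by the tool carry_out, never from a script. Its argument "series" is a list of rows, each an object with "slide": the shift along the tool's x, y, z in cm, a list of three; "dr": the turn, a rotation vector about the tool's x, y, z in degrees, a list of three; "hand": the finger opening in cm, from 0 to 8.54. A call has 1 to 12 rows; each row shifts and turns the commanded pose from where the row before left it, along the tool's axes as they then stand; what a row does not reach is not made up. A row lasts 1/8 s, in which the tool goes at most 62.5 mm and 10.7 degrees, less where a joint would pass 70% of its speed; a pose out of reach is approached as far as the arm can. A call is refused whole if a number of a shift passes 6.25 or a number of a turn 10.7, either way. A call with a gripper value outside its range is refused whole. The fingers move at their own pace and stop on an object; "squeeze" is the grip in N (left out, the last holds). Time passes only in rows, so rows that do not move let the fingers close. It gives the time, the measured TCP pose, the force and the opening at its end, in the units of the state.
- bot.get_state(): the state, without advancing time (a new reading comes with each control period).
- bot.read_camera(name): name is "scene" or "top" or "wrist"; returns (picture, depth): 420x560x3 uint8, blue, green, red; 420x560 float32, m along the optical axis (not along the pixel's ray), 0 where there is no reading.
- bot.camera_params(name): a dict with "fov_y" (degrees; the focal length in pixels is half the picture's height over the tangent of half this angle, whatever the lens; pixels are square), "cx", "cy" (the principal point, pixels), "rvec" (rotation vector, rad) and "tvec" (3), from world to camera coordinates, as OpenCV has them. Camera axes: x right, y down, z forward; pixel columns grow to the right and rows downward; lengths in m; the calibration is good to about 2 mm. A picture is of the moment at which its call begins: read the wrist's pose just before it. camera_params takes no time and is no camera call; for the wrist camera it gives the pose at the moment of the call.
- bot.close_job(): hands the job in, once; it reports no verdict.
Trained networks look in the newest picture that a camera, given by its name, has taken for a name from the list of things; names that differ only in an ending like _2 or _b are one class to them, and where a whole thing is asked for, a point or a joint stands for the part that bears it (a point fixed in the world has none). Each returns a list of dicts, best first, with "confidence" (0 to 1); they miss things now and then, are a little off and sometimes report something else, mostly with a low value. They report only what shows in the picture. A call takes as long as a camera call. They do not tell look-alikes from the thing itself.
- bot.masks_of(camera, label): "region" (420x560 bool, what is visible of it) and "bbox" ([left, top, width, height] in pixels, round what is visible of it).
The state is a dict: "clock": time; "joints": joint angles; "qd": joint speeds; "tau": joint torques, N m; "tool_pos": TCP position; "tcp_rot": TCP orientation; "wrist_force": force on the tool from outside, world axes, zero at the start; "wrist_torque": the same for the moment, N m; "grip_width": opening from 0.0 (shut) to 1.0 (fully open).
Only numpy, scipy, OpenCV 4.12 (cv2) and the standard library are available. Lean on these libraries where they do the work, as an engineer would, in place of code of your own. Each camera call takes 0.05 s, during which the arm holds its last target. There are 200 camera calls.

## Task

Pack the two-layer kit box. First the bottom layer: scoop all the white grinding balls out of the blue tray with the metal scoop (never touch the balls with the fingers) and tip them into the large well of the box, and put every test cassette that lies beside the box into its smaller pocket. Then lay the yellow divider flat on the ledge inside the box and stand every sample cup upright on it; leave the scoop standing flat in the blue tray again, and do not disturb the brown bottle and the label roll.

Things in the scene. Friction and masses are not known exactly. Their poses are not given: they have to be found in the camera images.
- kit_box: grey open-topped two-layer box with black foam inside, fixed to the worktop; outside 134 (x) x 210 (y) x 75 mm high, walls 5 mm. Origin: centre of its underside; +x away from the robot, +y to the left (turned by a little). The foam leaves two bottom cavities with a 4 mm web between them.
- ledge (a point): centre of the upper compartment of the box, 50 mm above its underside, level with the 12 mm wide foam ledge all round and with the top of the web; above this height the box is 124 (x) x 200 (y) mm inside and 25 mm deep; axes as the box
- well (a point): centre of the floor of the larger bottom cavity (the well) at the right (-y) side of the box, 100 (x) x 96 (y) mm, 45 mm deep, its floor 5 mm above the underside of the box; axes as the box
- pocket (a point): centre of the floor of the smaller bottom cavity (the pocket) at the left (+y) side of the box, 100 (x) x 76 (y) mm, 45 mm deep, its floor 5 mm above the underside of the box; axes as the box
- divider_grip (a point): yellow divider plate, 116 (x) x 192 (y) x 5 mm, 120 g, with an upright tab in the middle: 50 mm in x, 12 mm thick in y, its top 45 mm above the underside. The point is in the tab, 30 mm above the underside. Starts flat on the worktop, at the left; fits on the ledge with 4 mm of play all round. Circles 55 mm either side of the tab in y mark places for cups.
- tray: blue open tray at the right, fixed to the worktop, long way across in front of the robot: outside 278 (its x) x 88 (its y) x 34 mm, walls and floor 4 mm, so 270 x 80 mm inside. Origin: centre of its underside; its -x end is the left one, nearest the box.
- scoop_grip (a point): metal scoop, 150 g, with a black upright handle; stands flat in the tray at its +x end. The point lies inside the handle, 90 mm above the scoop's underside; axes: z up, -x towards the lip. The handle is 26 mm (x) by 18 mm (y), from 21 to 116 mm above the underside: grip it across the 18 mm. The pan's back wall, 42 mm high, stands 9 mm from the point in -x.
- scoop_lip (a point): middle of the scoop's lip edge, 1 mm above its underside, 113 mm from the grip point in -x. Pan 72 mm wide outside, 67 inside, floor 3 mm thick, sides 8 mm high. The lip ramp, 7 mm long, rises to 4.7 mm. Slid flat over the tray floor until the lip meets the end wall, the scoop passes under the balls and takes them all; they stay in the level pan and roll out when the lip is tipped down 40 to 50 degrees.
- cup_red_mid (a point): white sample cup with a red lid, 68 mm high, 52 mm across the lid, the barrel 47 mm across, 50 g; the point is its centre, 34 mm above its underside; z up. Stands on the worktop at the left. Of the two cups one or both are present.
- cup_yellow_mid (a point): the same cup with an orange-yellow lid; the point is its centre, 34 mm above its underside
- brown_bottle: brown bottle with a white cap, 46 mm across, 85 mm high, a bystander at the far left; origin: centre of its underside
- paper_roll: white label roll, 68 mm across, 40 mm high, a bystander at the far right; origin: centre of its underside
- ball_0: white ceramic grinding ball, 30 mm in diameter, 40 g, smooth; origin at its centre. Starts in the blue tray, in the half towards tray -x. Between 3 and 5 of the balls are present.
- ball_1: white ceramic grinding ball, 30 mm in diameter, 40 g, smooth; origin at its centre. Starts in the blue tray, in the half towards tray -x. Between 3 and 5 of the balls are present.
- ball_2: white ceramic grinding ball, 30 mm in diameter, 40 g, smooth; origin at its centre. Starts in the blue tray, in the half towards tray -x. Between 3 and 5 of the balls are present.
- ball_3: white ceramic grinding ball, 30 mm in diameter, 40 g, smooth; origin at its centre. Starts in the blue tray, in the half towards tray -x. Between 3 and 5 of the balls are present.
- ball_4: white ceramic grinding ball, 30 mm in diameter, 40 g, smooth; origin at its centre. Starts in the blue tray, in the half towards tray -x. Between 3 and 5 of the balls are present.
- strip_0_mid (a point): white flat test cassette, 70 x 22 x 6 mm, 14 g; the point is its centre, its own y axis runs along the 70 mm length. Lies flat on the worktop to the left of the box; 2 or 3 are present.
- strip_1_mid (a point): white flat test cassette, 70 x 22 x 6 mm, 14 g; the point is its centre, its own y axis runs along the 70 mm length. Lies flat on the worktop to the left of the box; 2 or 3 are present.
- strip_2_mid (a point): white flat test cassette, 70 x 22 x 6 mm, 14 g; the point is its centre, its own y axis runs along the 70 mm length. Lies flat on the worktop to the left of the box; 2 or 3 are present.
Not all that is in view belongs to the job. Leave any turquoise look-alike of the part that bears cup_yellow_mid alone.

How it is judged (in metres and radians):
On the way, in this order (a step that is already met when the one before it is completed fails the run):
1. all balls present lie in the large well and all cassettes present in the small pocket, below the ledge (x of ball_0 in the frame of well between -0.052 and 0.052 m and y of ball_0 in the frame of well between -0.05 and 0.05 m and z of ball_0 in the frame of well between -0.005 and 0.042 m and x of ball_1 in the frame of well between -0.052 and 0.052 m and y of ball_1 in the frame of well between -0.05 and 0.05 m and z of ball_1 in the frame of well between -0.005 and 0.042 m and x of ball_2 in the frame of well between -0.052 and 0.052 m and y of ball_2 in the frame of well between -0.05 and 0.05 m and z of ball_2 in the frame of well between -0.005 and 0.042 m and x of ball_3 in the frame of well between -0.052 and 0.052 m and y of ball_3 in the frame of well between -0.05 and 0.05 m and z of ball_3 in the frame of well between -0.005 and 0.042 m and x of ball_4 in the frame of well between -0.052 and 0.052 m and y of ball_4 in the frame of well between -0.05 and 0.05 m and z of ball_4 in the frame of well between -0.005 and 0.042 m and x of strip_0_mid in the frame of pocket between -0.052 and 0.052 m and y of strip_0_mid in the frame of pocket between -0.04 and 0.04 m and z of strip_0_mid in the frame of pocket between -0.005 and 0.036 m and x of strip_1_mid in the frame of pocket between -0.052 and 0.052 m and y of strip_1_mid in the frame of pocket between -0.04 and 0.04 m and z of strip_1_mid in the frame of pocket between -0.005 and 0.036 m and x of strip_2_mid in the frame of pocket between -0.052 and 0.052 m and y of strip_2_mid in the frame of pocket between -0.04 and 0.04 m and z of strip_2_mid in the frame of pocket between -0.005 and 0.036 m), for 0.2 s.
2. the divider lies flat on the ledge of the box (x of divider_grip in the frame of kit_box between -0.01 and 0.01 m and y of divider_grip in the frame of kit_box between -0.01 and 0.01 m and z of divider_grip in the frame of kit_box between 0.075 and 0.085 m and angle between divider_grip's own z axis and vertical below 0.06 rad and angle between the x axis of divider_grip and the x axis of kit_box, either way round below 0.1 rad), for 0.2 s.
At the end, for the whole second after the job is handed in: Balls present in the well, cassettes in the pocket, below the ledge (centres under 42 and 36 mm over the floor); divider flat on the ledge (5 mm in height, 10 mm sideways); cups present upright on it (0.12 rad); scoop flat in the tray (0.1 rad) (all of step 1 and all of step 2 and x of cup_red_mid in the frame of divider_grip between -0.055 and 0.055 m and y of cup_red_mid in the frame of divider_grip between -0.092 and 0.092 m and z of cup_red_mid in the frame of divider_grip between 0.003 and 0.016 m and angle between each of cup_red_mid, cup_yellow_mid's own z axis and vertical below 0.12 rad and x of cup_yellow_mid in the frame of divider_grip between -0.055 and 0.055 m and y of cup_yellow_mid in the frame of divider_grip between -0.092 and 0.092 m and z of cup_yellow_mid in the frame of divider_grip between 0.003 and 0.016 m and x of scoop_grip in the frame of tray between -0.135 and 0.135 m and y of scoop_grip in the frame of tray between -0.025 and 0.025 m and z of scoop_grip in the frame of tray between 0.085 and 0.102 m and angle between scoop_grip's own z axis and vertical below 0.1 rad); the robot touches nothing.
It fails at once if the fingers touch a ball (balls are handled with the scoop only) (contact force between the fingers and ball_0 above 0.5 N or contact force between the fingers and ball_1 above 0.5 N or contact force between the fingers and ball_2 above 0.5 N or contact force between the fingers and ball_3 above 0.5 N or contact force between the fingers and ball_4 above 0.5 N).
It fails at once if a bystander (brown bottle, label roll) is knocked away by more than 30 mm (distance of any of brown_bottle, paper_roll from where it was at the start of the episode above 0.03 m).
Of ball_0, ball_1, ball_2, ball_3, ball_4 only 3 to 5 are there at a start; the rules pass over those that are not, and their reading is None.
Of strip_0, strip_1, strip_2 only 2 to 3 are there at a start; the rules pass over those that are not, and their reading is None.
Of cup_red, cup_yellow only 1 to 2 are there at a start; the rules pass over those that are not, and their reading is None.
At some moment in a run one of cup_red, cup_yellow, divider may be knocked a few centimetres aside while the robot is not near it.
It also fails if it takes over 208 s, if anything falls off the work surface, if the arm or the gripper's body presses on something with over 40 N, if the wrist force passes 120 N, or if a joint passes its speed limit or range.

## Working session

There is one attempt and no reset: what is moved stays moved. The work goes in short steps, Python scripts to look and compute and a tool call to move; the robot and the scene stay as the last step left them, time stands still between calls to the robot, and variables do not carry over. Pictures are saved under pics/ and viewed, about 12 in all and at most 16, crops included, and the job is handed in when it is done.

Besides the shell and the picture viewer there is one more tool, called as name(argument=value, ...) on one line, values as JSON. carry_out: Moves the arm, as the interface text tells. Its arguments: {"type":"object","properties":{"series":{"type":"array"},"squeeze":{"type":"number"}},"required":["series"]}

```bash
mkdir -p pics; cat > h.py <<'E'
import numpy as np, cv2
from bench import bot
def cam(n):
    p=bot.camera_params(n); R=cv2.Rodrigues(np.array(p['rvec'],float))[0]; t=np.array(p['tvec'],float).ravel()
    f=210/np.tan(np.radians(p['fov_y'])/2); return R,t,f,p['cx'],p['cy']
def cloud(n,d,C=None):
    R,t,f,cx,cy=C or cam(n); v,u=np.mgrid[:420,:560]
    P=np.stack([(u-cx)/f*d,(v-cy)/f*d,d],-1); return (P-t)@R   # world
def proj(C,P):
    R,t,f,cx,cy=C; q=np.atleast_2d(P)@R.T+t; return q[:,:2]/q[:,2:]*f+[cx,cy]
def shot(n,name=None):
    C=cam(n); im,d=bot.read_camera(n)
    if name: cv2.imwrite(f'pics/{name}.png',im)
    return im,d,cloud(n,d,C),C
def rect(P):  # planar points -> centre,size,angle
    (c,s,a)=cv2.minAreaRect((P[:,:2]*1000).astype(np.float32)); return np.array(c)/1000,s,a
E
python3 - <<'E'
from h import *
print(bot.get_state())
for n in('scene','top','wrist'):
    im,d,P,C=shot(n,n); print(n,C[2:], -C[0].T@C[1], C[0][2], bot.camera_params(n).keys())
    np.save(f'{n}.npy',P)
    for l in 'kit_box divider_grip tray scoop_grip cup_red_mid cup_yellow_mid brown_bottle paper_roll ball_0 strip_0_mid'.split():
        if n=='wrist':continue
        for m in bot.masks_of(n,l):
            r=m['region']&(d>0); Q=P[r]
            if len(Q): print(n,l,round(m['confidence'],2),m['bbox'],np.round(np.median(Q,0),3),np.round(np.percentile(Q[:,2],97),3))
E
python3 -c "
import cv2,numpy as np
a=cv2.imread('pics/scene.png');b=cv2.imread('pics/top.png')
"
```

```text
{'clock': 0.0, 'joints': array([-7.17521956e+01,  3.02807091e+00,  8.03127388e+01,  6.10383459e-04,
        9.67491302e+01, -4.02827420e+00]), 'qd': array([-0.01918683,  0.04118675, -0.0207841 ,  0.00359772, -0.13269064,
        0.03603318]), 'tau': array([ 1.66968995e-03, -3.81663680e+01, -3.60185730e+01,  6.97899850e-05,
        6.24247521e-03, -4.08660625e-06]), 'tool_pos': array([ 0.19892823, -0.48549293,  0.20716714]), 'tcp_rot': array([[-4.81483800e-04,  3.79070619e-01, -9.25367621e-01],
       [ 1.49411990e-03, -9.25366423e-01, -3.79070906e-01],
       [-9.99998768e-01, -1.56512667e-03, -1.20828013e-04]]), 'wrist_force': array([-0.21600906,  0.59938508,  0.63869665]), 'wrist_torque': array([ 0.00043838, -0.00655321, -0.00734786]), 'grip_width': 0.9990496938525609}
scene (np.float64(432.4724907037881), 279.09260588243086, 211.18862588785956) [-0.19234661 -0.94110793  1.14125937] [ 0.45790639  0.59678665 -0.65891383] dict_keys(['fov_y', 'cx', 'cy', 'rvec', 'tvec'])
scene kit_box 0.52 [248.4, 201.1, 24.8, 43.1] [0.493 0.128 0.066] 0.078
scene divider_grip 0.92 [228.1, 170.5, 40.6
[... 1816 characters left out ...]
_roll 0.61 [424.6, 207.5, 27.3, 21.5] [ 0.451 -0.518  0.038] 0.045
top ball_0 0.44 [341.7, 218.6, 11.9, 9.9] [ 0.462 -0.236  0.03 ] 0.035
top ball_0 0.42 [319.9, 228.1, 9.5, 8.5] [ 0.449 -0.163  0.029] 0.036
top ball_0 0.26 [112.7, 212.3, 18.4, 18.8] [0.533 0.456 0.067] 0.073
top strip_0_mid 0.54 [206.6, 230.9, 4.8, 25.4] [0.438 0.206 0.006] 0.011
top strip_0_mid 0.44 [328.7, 222.4, 11.0, 8.2] [ 0.451 -0.197  0.03 ] 0.037
top strip_0_mid 0.21 [228.0, 203.6, 72.0, 49.3] [0.481 0.03  0.011] 0.076
wrist (np.float64(294.5511666272215), 278.183930977193, 207.99243045436836) [ 0.26367914 -0.45920383  0.3737598 ] [-0.25483774 -0.10549243 -0.96121229] dict_keys(['fov_y', 'cx', 'cy', 'rvec', 'tvec'])
```

View pics/top.png

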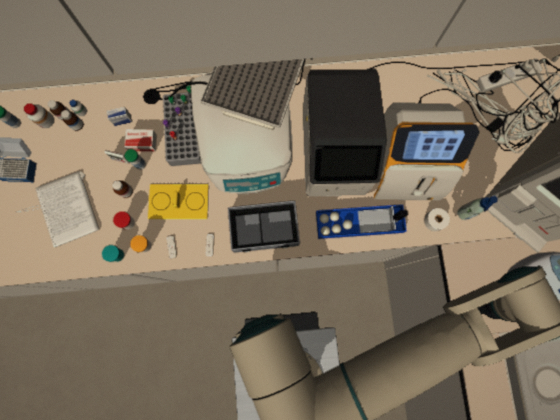

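View pics/scene.png

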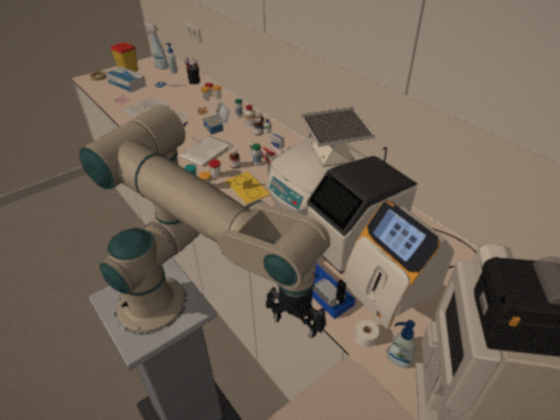

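```bash
python3 - <<'E'
from h import *
im=cv2.imread('pics/top.png');P=np.load('top.npy')
a=cv2.resize(im[170:270,100:300],None,fx=4,fy=4,interpolation=2)[:, :800]
b=cv2.resize(im[195:245,300:460],None,fx=5,fy=5,interpolation=2)
c=np.zeros((400+250,800,3),np.uint8)
c[:400]=a;c[400:]=b; cv2.imwrite('pics/crop1.png',c[60:])
w=im.astype(int); hsv=cv2.cvtColor(im,cv2.COLOR_BGR2HSV)
X,Y,Z=P[...,0],P[...,1],P[...,2]
def R(m,n):
    Q=P[m]
    if len(Q)>3: c,s,a=rect(Q); print(n,len(Q),np.round(c,4),np.round(s,0),round(a,1),'z',np.round(np.median(Q[:,2]),4))
reg=lambda x0,x1,y0,y1:(X>x0)&(X<x1)&(Y>y0)&(Y<y1)
R(reg(.35,.6,-.11,.16)&(Z>.068)&(Z<.085),'boxrim')
R(reg(.35,.6,-.47,-.11)&(Z>.025)&(Z<.040)&(hsv[...,0]>100)&(hsv[...,0]<130)&(hsv[...,1]>120),'trayrim')
R(reg(.35,.6,-.47,-.30)&(Z>.10)&(Z<.13),'handle')
R(reg(.35,.6,-.44,-.25)&(Z>.0)&(Z<.050)&(hsv[...,1]<80)&(hsv[...,2]>90),'pan')
R(reg(.35,.7,.18,.40)&(hsv[...,0]>20)&(hsv[...,0]<35)&(hsv[...,1]>150)&(Z<.02),'div')
R(reg(.35,.7,.18,.40)&(Z>.03)&(Z<.06),'tab')
for y in(.206,.327): R(reg(.37,.51,y-.03,y+.03)&(hsv[...,1]<70)&(hsv[...,2]>140),'strip')
for n,(x,y) in dict(red=(.534,.456),yel=(.456,.406),turq=(.435,.49),bot=(.635,.458)).items(): R(reg(x-.05,x+.05,y-.05,y+.05)&(Z>.06),n)
R(reg(.38,.53,-.6,-.45)&(Z>.03),'roll')
print('top of stuff behind', [ (x,np.round(np.nanmax(Z[reg(x,x+.03,-.45,.15)]),3)) for x in np.arange(.5,.65,.03)])
E
```

```text
boxrim 416 [0.4949 0.0294] [179. 210.] 0.8 z 0.074
trayrim 270 [ 0.4674 -0.2785] [276.  87.] 88.7 z 0.0329
handle 287 [ 0.5414 -0.3949] [134. 130.] 39.7 z 0.1172
pan 1579 [ 0.4832 -0.3452] [189. 218.] 89.8 z 0.0049
div 1967 [0.5929 0.3002] [193. 117.] 84.5 z 0.0052
tab 88 [0.5244 0.3407] [ 28. 204.] 58.0 z 0.0436
strip 193 [0.4223 0.1992] [ 54. 106.] 78.9 z 0.0049
strip 188 [0.4255 0.3219] [ 58. 108.] 83.6 z 0.0047
red 225 [0.5366 0.461 ] [50. 49.] 82.6 z 0.0682
yel 234 [0.4568 0.4103] [51. 49.] 85.3 z 0.0679
turq 237 [0.4363 0.4968] [50. 50.] 68.2 z 0.0678
bot 140 [0.6399 0.4642] [38. 40.] 48.7 z 0.0766
roll 638 [ 0.4904 -0.5302] [132. 116.] 23.3 z 0.0419
top of stuff behind [(np.float64(0.5), np.float64(0.08)), (np.float64(0.53), np.float64(0.234)), (np.float64(0.56), np.float64(0.271)), (np.float64(0.5900000000000001), np.float64(0.301)), (np.float64(0.6200000000000001), np.float64(0.318)), (np.float64(0.6500000000000001), np.float64(0.353))]
```

View pics/crop1.png

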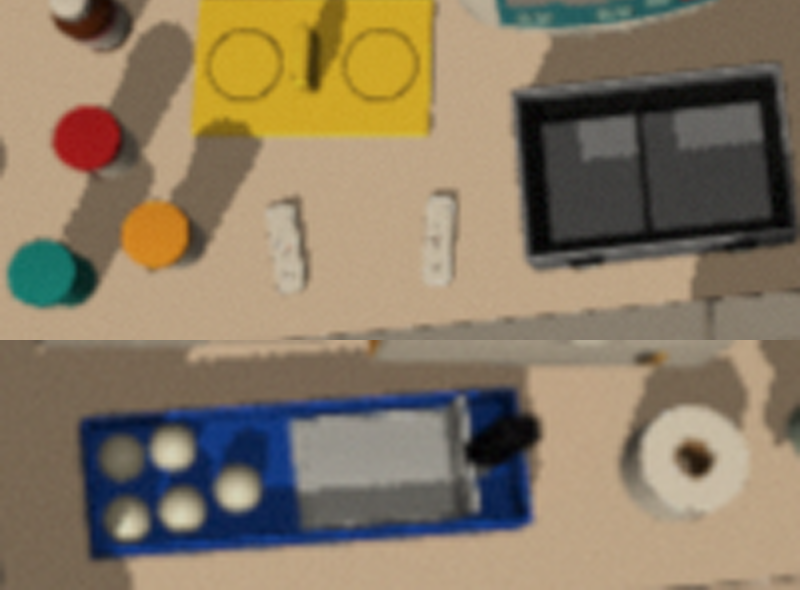

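```bash
python3 - <<'E'
from h import *
P=np.load('top.npy');im=cv2.imread('pics/top.png')
for u,v in((401,215),(398,215),(404,214)): print(P[v,u])
im=cv2.imread('pics/wrist.png');P=np.load('wrist.npy');X,Y,Z=P[...,0],P[...,1],P[...,2]
reg=lambda x0,x1,y0,y1:(X>x0)&(X<x1)&(Y>y0)&(Y<y1)
m=reg(.42,.515,-.47,-.30)&(Z>.10)&(Z<.125); Q=P[m]; print('handle',len(Q),np.median(Q,0) if len(Q) else '', rect(Q) if len(Q)>3 else '')
cv2.imwrite('pics/w1.png',im)
E
```

```text
[ 0.45911664 -0.37990498  0.12000784]
[ 0.46389235 -0.37847786  0.09567187]
[ 0.46131726 -0.38932989  0.11970082]
handle 0
```

View pics/w1.png

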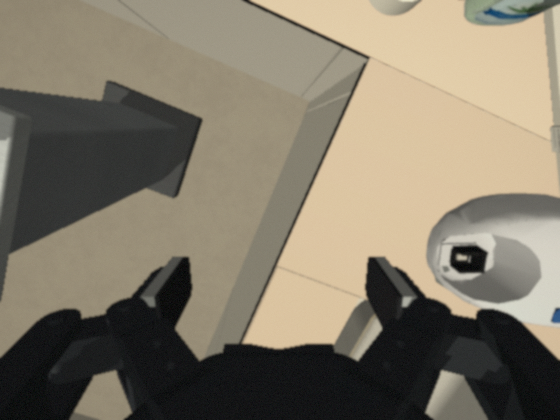

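```bash
cat >> h.py <<'E'
from scipy.spatial.transform import Rotation as Ro
import json
def down(a):  # tool down, tool y at world angle a deg
    a=np.radians(a); y=np.array([np.cos(a),np.sin(a),0]); x=np.array([0,0,-1.]); return np.stack([x,y,np.cross(x,y)],1)
def plan(p1,R1,n,p0=None,R0=None,hand=None):
    s=bot.get_state(); p0=s['tool_pos'] if p0 is None else p0; R0=s['tcp_rot'] if R0 is None else R0
    rv=Ro.from_matrix(R0.T@R1).as_rotvec()/n; out=[]
    for i in range(n):
        Ri=R0@Ro.from_rotvec(rv*i).as_matrix(); sl=Ri.T@((np.array(p1)-p0)/n)*100
        r={"slide":[round(float(v),2)+0. for v in sl],"dr":[round(float(v),2)+0. for v in np.degrees(rv)]}
        if hand is not None: r["hand"]=hand
        out.append(r)
    print(json.dumps(out))
E
python3 - <<'E'
from h import *
plan([.465,-.44,.28],down(0),7,hand=8.54)
E
```

```text
[{"slide": [-1.03, 0.83, -3.76], "dr": [-9.67, 0.0, 0.0], "hand": 8.54}, {"slide": [-1.03, 1.46, -3.57], "dr": [-9.67, 0.0, 0.0], "hand": 8.54}, {"slide": [-1.03, 2.03, -3.28], "dr": [-9.67, 0.0, 0.0], "hand": 8.54}, {"slide": [-1.03, 2.56, -2.89], "dr": [-9.67, 0.0, 0.0], "hand": 8.54}, {"slide": [-1.03, 3.0, -2.42], "dr": [-9.67, 0.0, 0.0], "hand": 8.54}, {"slide": [-1.03, 3.37, -1.88], "dr": [-9.67, 0.0, 0.0], "hand": 8.54}, {"slide": [-1.03, 3.64, -1.28], "dr": [-9.67, 0.0, 0.0], "hand": 8.54}]
```

carry_out(series=[{"slide":[-1,0.8,-3.8],"dr":[-9.7,0,0],"hand":8.54},{"slide":[-1,1.5,-3.6],"dr":[-9.7,0,0],"hand":8.54},{"slide":[-1,2,-3.3],"dr":[-9.7,0,0],"hand":8.54},{"slide":[-1,2.6,-2.9],"dr":[-9.7,0,0],"hand":8.54},{"slide":[-1,3,-2.4],"dr":[-9.7,0,0],"hand":8.54},{"slide":[-1,3.4,-1.9],"dr":[-9.7,0,0],"hand":8.54},{"slide":[-1,3.6,-1.3],"dr":[-9.7,0,0],"hand":8.54},{"slide":[0,0,0],"dr":[0,0,0],"hand":8.54}])

```text
clock: 2.15
tool_pos: [0.4681, -0.438, 0.2779]
tcp_rot: [[0.001, 1.0, 0.007], [-0.0, 0.007, -1.0], [-1.0, 0.001, 0.0]]
wrist_force: [-0.3, -0.3, -0.0]
grip_width: 0.998
```

```bash
cat >> h.py <<'E'
def fitrect(Q,w,h,c,a):  # fit outline rim points to rectangle w(x) h(y) perimeter, centre c, angle a
    from scipy.optimize import least_squares
    def f(p):
        t=np.radians(p[2]); d=Q[:,:2]-p[:2]; l=np.abs(np.stack([d@[np.cos(t),np.sin(t)],d@[-np.sin(t),np.cos(t)]],1))-[w/2,h/2]
        o=np.maximum(l,0); return np.hypot(o[:,0],o[:,1])+np.minimum(l.max(1),0)
    r=least_squares(f,[*c,a],loss='soft_l1',f_scale=.002,x_scale=[.01,.01,1]); return r.x,np.abs(r.fun).mean()
E
python3 - <<'E'
from h import *
s=bot.get_state(); print(s['clock'],s['tool_pos'],s['joints'],s['tcp_rot'][:,1])
im,d,P,C=shot('wrist','w2');X,Y,Z=P[...,0],P[...,1],P[...,2];np.save('w2.npy',P)
reg=lambda x0,x1,y0,y1:(X>x0)&(X<x1)&(Y>y0)&(Y<y1)
Q=P[reg(.42,.515,-.45,-.30)&(Z>.10)&(Z<.125)]; print('handle',len(Q),np.median(Q,0), rect(Q) if len(Q)>3 else '')
hsv=cv2.cvtColor(im,cv2.COLOR_BGR2HSV)
B=(hsv[...,0]>100)&(hsv[...,0]<130)&(hsv[...,1]>120)
Q=P[reg(.40,.53,-.44,-.12)&B&(Z>.029)&(Z<.039)]; print('tray',len(Q),rect(Q),fitrect(Q,.084,.274,(.467,-.2785),0),np.median(Q[:,2]))
Q=P[reg(.40,.53,-.43,-.25)&(Z>.040)&(Z<.054)&(hsv[...,2]>90)]; print('backwall',len(Q),rect(Q) if len(Q)>3 else '')
Q=P[reg(.40,.53,-.43,-.25)&(Z>.003)&(Z<.02)&(hsv[...,1]<80)]; print('pan',len(Q),rect(Q) if len(Q)>3 else '')
E
```

```text
2.15 [ 0.46814895 -0.43803256  0.27789586] [-4.64040135e+01  2.24509211e+01  4.99238951e+01  1.76831726e-02
  1.07600829e+02 -4.68085121e+01] [9.99974288e-01 7.15318613e-03 5.05395312e-04]
handle 398 [ 0.46663254 -0.38745551  0.11908159] (array([ 0.46667328, -0.38778711]), (17.51722526550293, 25.519023895263672), 0.07409131526947021)
tray 961 (array([ 0.46693622, -0.31995685]), (191.99090576171875, 84.96977996826172), 88.63383483886719) (array([ 0.46802088, -0.27670597, -1.39160605]), np.float64(0.0011394385526975032)) 0.03318156105991164
backwall 161 (array([ 0.48736838, -0.38806512]), (34.12091064453125, 110.9959716796875), 62.04405975341797)
pan 4087 (array([ 0.48017682, -0.35087329]), (151.32949829101562, 105.14437866210938), 86.57579803466797)
```

View pics/w2.png

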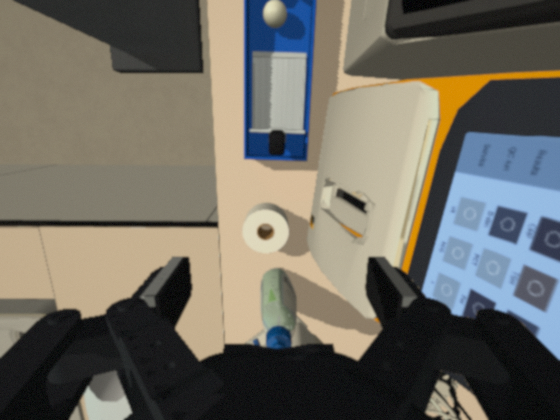

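```bash
python3 - <<'E'
from h import *
P=np.load('w2.npy').reshape(-1,3);T=np.load('top.npy').reshape(-1,3);A=np.vstack([P,T])
for y0 in np.arange(-.45,.14,.1):
    for z in(.1,.2,.3): 
        q=A[(A[:,1]>y0)&(A[:,1]<y0+.1)&(A[:,2]>z)&(A[:,2]<z+.1)&(A[:,0]>.45)]; print(round(y0,2),z,np.round(np.percentile(q[:,0],1),3) if len(q)>20 else None,end='; ')
    print()
plan([.4667,-.3877,.16],down(-1.4),3,hand=5)
E
```

```text
-0.45 0.1 0.461; -0.45 0.2 0.574; -0.45 0.3 0.451; 
-0.35 0.1 0.548; -0.35 0.2 0.545; -0.35 0.3 0.622; 
-0.25 0.1 0.551; -0.25 0.2 0.552; -0.25 0.3 0.627; 
-0.15 0.1 0.559; -0.15 0.2 0.557; -0.15 0.3 0.634; 
-0.05 0.1 0.583; -0.05 0.2 0.666; -0.05 0.3 0.685; 
0.05 0.1 0.581; 0.05 0.2 0.665; 0.05 0.3 0.722; 
[{"slide": [3.92, 0.01, -1.7], "dr": [0.54, 0.0, 0.01], "hand": 5}, {"slide": [3.92, -0.01, -1.7], "dr": [0.54, 0.0, 0.01], "hand": 5}, {"slide": [3.92, -0.03, -1.7], "dr": [0.54, 0.0, 0.01], "hand": 5}]
```

carry_out(series=[{"slide":[3.9,0,-1.7],"dr":[0.55,0,0],"hand":5},{"slide":[3.9,0,-1.7],"dr":[0.55,0,0],"hand":5},{"slide":[3.9,0,-1.7],"dr":[0.55,0,0],"hand":5},{"slide":[0,0,0],"dr":[0,0,0],"hand":5},{"slide":[3,0,0],"dr":[0,0,0],"hand":5},{"slide":[3,0,0],"dr":[0,0,0],"hand":5},{"slide":[2.5,0,0],"dr":[0,0,0],"hand":5},{"slide":[0,0,0],"dr":[0,0,0],"hand":5}])

```text
clock: 3.2
tool_pos: [0.4656, -0.3888, 0.0761]
tcp_rot: [[-0.001, 1.0, -0.027], [0.001, -0.027, -1.0], [-1.0, -0.001, -0.001]]
wrist_force: [-1.1, 0.0, 0.0]
grip_width: 0.584
```

carry_out(series=[{"slide":[0.1,0.1,-0.1],"dr":[0,0,0],"hand":0},{"slide":[0,0,0],"dr":[0,0,0],"hand":0},{"slide":[0,0,0],"dr":[0,0,0],"hand":0},{"slide":[0,0,0],"dr":[0,0,0],"hand":0},{"slide":[0,0,0],"dr":[0,0,0],"hand":0},{"slide":[0,0,0],"dr":[0,0,0],"hand":0}], squeeze=80)

```text
clock: 3.95
tool_pos: [0.4679, -0.3879, 0.0772]
tcp_rot: [[0.002, 1.0, -0.026], [-0.003, -0.026, -1.0], [-1.0, 0.002, 0.003]]
wrist_force: [-1.7, 0.4, 6.1]
grip_width: 0.192
```

```bash
python3 - <<'E'
from h import *
s=bot.get_state(); print(s['clock'],s['tool_pos'],s['wrist_force'],s['wrist_torque'],s['grip_width'],s['tcp_rot'])
im,d,P,C=shot('wrist','w3');X,Y,Z=P[...,0],P[...,1],P[...,2];np.save('w3.npy',P)
hsv=cv2.cvtColor(im,cv2.COLOR_BGR2HSV)
reg=lambda x0,x1,y0,y1:(X>x0)&(X<x1)&(Y>y0)&(Y<y1)
B=(hsv[...,0]>100)&(hsv[...,0]<130)&(hsv[...,1]>120)
Q=P[reg(.40,.53,-.44,-.12)&B&(Z>.029)&(Z<.039)]; print('tray',len(Q),fitrect(Q,.084,.274,(.467,-.2785),0),np.median(Q[:,2]))
E
```

```text
3.95 [ 0.46788504 -0.38786132  0.077245  ] [-1.68899273  0.44174736  6.14976146] [0.03258863 0.18831692 0.08820065] 0.19231062740114874 [[ 0.0021654   0.99966273 -0.0258792 ]
 [-0.00265241 -0.02587343 -0.99966171]
 [-0.99999414  0.00223331  0.00259549]]
tray 3148 (array([ 0.46754395, -0.27625293, -1.33755233]), np.float64(0.0010593886585026713)) 0.03336266918626864
```

View pics/w3.png

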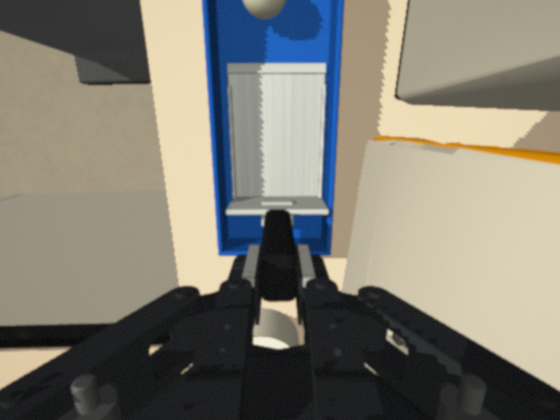

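carry_out(series=[{"slide":[0,-0.2,0],"dr":[0,0,0]},{"slide":[0,0,-1],"dr":[0,0,0]},{"slide":[0,0,-1],"dr":[0,0,0]},{"slide":[0,0,-1],"dr":[0,0,0]},{"slide":[0,0,-1],"dr":[0,0,0]},{"slide":[0,0,-1],"dr":[0,0,0]},{"slide":[0,0,-1],"dr":[0,0,0]},{"slide":[0,0,-1],"dr":[0,0,0]},{"slide":[0,0,-1],"dr":[0,0,0]},{"slide":[0,0,-1],"dr":[0,0,0]},{"slide":[0,0,-1],"dr":[0,0,0]},{"slide":[0,0,-1],"dr":[0,0,0]}])

```text
invalid input
```

carry_out(series=[{"slide":[0,0,-0.6],"dr":[0,0,0]},{"slide":[0,0,-0.5],"dr":[0,0,0]},{"slide":[0,0,-0.4],"dr":[0,0,0]},{"slide":[0,0,-0.3],"dr":[0,0,0]},{"slide":[0,0,-0.3],"dr":[0,0,0]},{"slide":[0,0,0],"dr":[0,0,0]}])

```text
invalid input
```

```bash
python3 - <<'E'
from h import *
s=bot.get_state(); print(s['clock'],s['tool_pos'],s['wrist_force'],s['wrist_torque'],s['grip_width'],s['tcp_rot'])
im,d,P,C=shot('wrist','w4');np.save('w4.npy',P)
E
```

```text
4.0 [ 0.46788509 -0.38788187  0.077252  ] [-1.35999469 -0.39318755  6.41657432] [0.03705242 0.30772471 0.05414906] 0.19198827317085349 [[ 0.00218045  0.99966332 -0.02585535]
 [-0.00266227 -0.02584952 -0.9996623 ]
 [-0.99999408  0.00224854  0.00260501]]
```

View pics/w4.png

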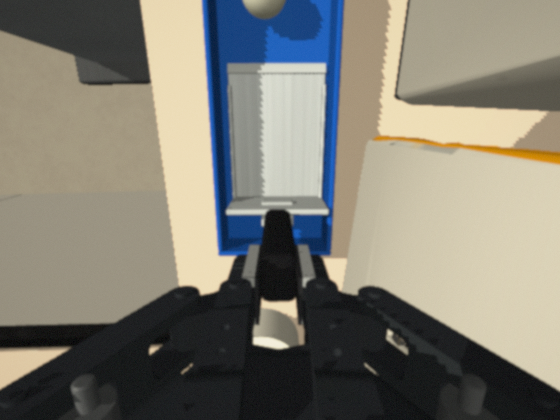

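carry_out(series=[{"slide":[0,-0.2,0],"dr":[0,0,0],"hand":0},{"slide":[0,0,-1],"dr":[0,0,0],"hand":0},{"slide":[0,0,-1],"dr":[0,0,0],"hand":0},{"slide":[0,0,-1],"dr":[0,0,0],"hand":0},{"slide":[0,0,-1],"dr":[0,0,0],"hand":0},{"slide":[0,0,-1],"dr":[0,0,0],"hand":0},{"slide":[0,0,-1],"dr":[0,0,0],"hand":0},{"slide":[0,0,-1],"dr":[0,0,0],"hand":0},{"slide":[0,0,-1],"dr":[0,0,0],"hand":0},{"slide":[0,0,-1],"dr":[0,0,0],"hand":0},{"slide":[0,0,-1],"dr":[0,0,0],"hand":0},{"slide":[0,0,-1],"dr":[0,0,0],"hand":0}])

```text
clock: 5.55
tool_pos: [0.4688, -0.2788, 0.0772]
tcp_rot: [[0.003, 1.0, -0.027], [-0.005, -0.027, -1.0], [-1.0, 0.003, 0.005]]
wrist_force: [-0.1, -6.3, 7.0]
grip_width: 0.193
```

carry_out(series=[{"slide":[0,0,-0.6],"dr":[0,0,0],"hand":0},{"slide":[0,0,-0.5],"dr":[0,0,0],"hand":0},{"slide":[0,0,-0.4],"dr":[0,0,0],"hand":0},{"slide":[0,0,-0.3],"dr":[0,0,0],"hand":0},{"slide":[0,0,-0.3],"dr":[0,0,0],"hand":0},{"slide":[0,0,0],"dr":[0,0,0],"hand":0}])

```text
clock: 6.3
tool_pos: [0.4694, -0.2578, 0.0772]
tcp_rot: [[0.003, 1.0, -0.027], [-0.005, -0.027, -1.0], [-1.0, 0.003, 0.004]]
wrist_force: [-2.3, -4.6, 8.8]
grip_width: 0.189
```

```bash
python3 - <<'E'
from h import *
s=bot.get_state(); print(s['clock'],s['tool_pos'],s['wrist_force'],s['wrist_torque'],s['grip_width'],s['tcp_rot'])
im,d,P,C=shot('wrist','w5');np.save('w5.npy',P)
E
```

```text
6.3 [ 0.46936186 -0.25775169  0.07719478] [-2.32018583 -4.61822223  8.79320439] [-0.70072451  0.00531223 -0.12491997] 0.18874445079166263 [[ 0.00302777  0.99964211 -0.02657987]
 [-0.00457182 -0.02656588 -0.99963661]
 [-0.99998497  0.00314819  0.00448974]]
```

View pics/w5.png

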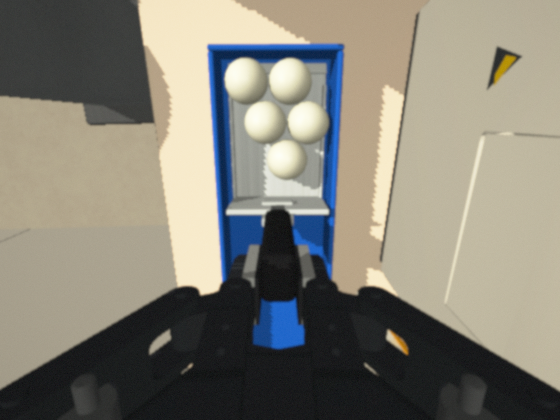

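carry_out(series=[{"slide":[0,0,-0.3],"dr":[0,0,0],"hand":0},{"slide":[0,0,-0.3],"dr":[0,0,0],"hand":0},{"slide":[0,0,0],"dr":[0,0,0],"hand":0}])

```text
clock: 6.72
tool_pos: [0.4698, -0.2539, 0.0783]
tcp_rot: [[0.004, 1.0, -0.027], [-0.009, -0.027, -1.0], [-1.0, 0.005, 0.009]]
wrist_force: [-2.5, -12.5, 9.2]
grip_width: 0.191
```

```bash
python3 - <<'E'
from h import *
s=bot.get_state(); print(s['clock'],s['tool_pos'],s['wrist_force'],s['wrist_torque'],s['grip_width'])
C=cam('wrist');im,d,P,C=shot('wrist','w6');X,Y,Z=P[...,0],P[...,1],P[...,2]
for l in('ball_0',):
  for m in bot.masks_of('wrist',l):
    Q=P[m['region']&(d>0)]; print(round(m['confidence'],2),m['bbox'],np.round(np.median(Q,0),3),np.round(np.percentile(Q[:,2],95),4))
E
```

```text
6.725 [ 0.46978926 -0.25390542  0.07826147] [ -2.45782387 -12.52641623   9.23742037] [-2.21251737  0.1776692   0.01687018] 0.19063192044777097
0.94 [265.5, 139.1, 41.1, 41.8] [ 0.477 -0.21   0.033] 0.0371
0.83 [246.4, 101.0, 41.1, 41.5] [ 0.463 -0.184  0.033] 0.0369
0.77 [288.1, 102.3, 43.7, 40.8] [ 0.492 -0.185  0.033] 0.0368
0.63 [222.4, 56.4, 48.0, 48.5] [ 0.451 -0.158  0.033] 0.0366
0.63 [271.0, 59.0, 38.9, 48.5] [ 0.48  -0.159  0.033] 0.0367
```

carry_out(series=[{"slide":[0,0,0.25],"dr":[0,0,0],"hand":0},{"slide":[-0.5,0,0],"dr":[0,0,0],"hand":0},{"slide":[-1,0,0],"dr":[0,0.5,0],"hand":0},{"slide":[-1.5,0,0],"dr":[0,1,0],"hand":0},{"slide":[-2,0,0],"dr":[0,1,0],"hand":0},{"slide":[-2,0,0],"dr":[0,0,0],"hand":0},{"slide":[-2,0,0],"dr":[0,0,0],"hand":0},{"slide":[-1,0,0],"dr":[0,0,0],"hand":0},{"slide":[0,0,0],"dr":[0,0,0],"hand":0}])

```text
clock: 7.95
tool_pos: [0.4688, -0.2551, 0.1752]
tcp_rot: [[0.001, 1.0, -0.025], [0.044, -0.025, -0.999], [-0.999, 0.0, -0.044]]
wrist_force: [-0.4, 1.1, -4.2]
grip_width: 0.189
```

```bash
python3 - <<'E'
from h import *
s=bot.get_state(); print(s['clock'],s['tool_pos'],s['wrist_force'],s['wrist_torque'],s['grip_width'],s['tcp_rot'][:,0],s['joints'])
for n in('wrist','top'):
  im,d,P,C=shot(n,n+'7');X,Y,Z=P[...,0],P[...,1],P[...,2]
  reg=lambda x0,x1,y0,y1:(X>x0)&(X<x1)&(Y>y0)&(Y<y1)
  M=[m for m in bot.masks_of(n,'kit_box') if m['confidence']>.3]
  for m in M[:1]:
    k=cv2.dilate(m['region'].astype(np.uint8),np.ones((5,5)))>0
    for b in (reg(.39,.56,-.1,.16)&(Z>.068)&(Z<.082),k&reg(.39,.56,-.1,.16)&(Z>.068)&(Z<.082)):
      Q=P[b]; print(n,m['bbox'],len(Q),fitrect(Q,.129,.205,(.475,.03),0),np.median(Q[:,2]))
  if n=='wrist':
    for m in bot.masks_of('wrist','ball_0'):
      Q=P[m['region']&(d>0)]; print(round(m['confidence'],2),np.round(np.median(Q,0),3))
E
```

```text
7.95 [ 0.46877416 -0.25507575  0.17521122] [-0.40517522  1.09138424 -4.19069646] [-0.28930359  0.00756492 -0.07276635] 0.1886031098536489 [ 0.00140491  0.04377443 -0.99904045] [-33.73275276   6.05287521  80.79025301   2.13754777  94.48065013
 -32.13505898]
wrist [207.2, 2.1, 149.0, 17.5] 0 (array([0.475, 0.03 , 0.   ]), np.float64(nan)) nan
wrist [207.2, 2.1, 149.0, 17.5] 0 (array([0.475, 0.03 , 0.   ]), np.float64(nan)) nan
0.93 [ 0.492 -0.189  0.132]
0.85 [ 0.456 -0.159  0.132]
0.81 [ 0.477 -0.213  0.131]
0.73 [ 0.463 -0.187  0.132]
0.69 [ 0.485 -0.161  0.132]
top [228.6, 202.7, 69.7, 51.4] 409 (array([0.47631233, 0.02880917, 0.65410927]), np.float64(0.0015385542469517005)) 0.07443049142608674
top [228.6, 202.7, 69.7, 51.4] 409 (array([0.47631233, 0.02880917, 0.65410927]), np.float64(0.0015385542469517005)) 0.07443049142608674h.py:35: RuntimeWarning: Mean of empty slice.
  r=least_squares(f,[*c,a],loss='soft_l1',f_scale=.002,x_scale=[.01,.01,1]); return r.x,np.abs(r.fun).mean()
  ret = ret.dtype.type(ret / rcount)
  return _methods._mean(a, axis=axis, dtype=dtype,
```

```bash
cat >> h.py <<'E'
def tilt(a,phi): return down(a)@Ro.from_rotvec([0,-np.radians(phi),0]).as_matrix()
def tcp_for_lip(lip,a,phi):
    R=tilt(a,phi); return np.array(lip)-R@[.070,0,-.113],R
E
python3 - <<'E'
from h import *
s=bot.get_state();p,R=s['tool_pos'],s['tcp_rot']
for lip,phi,n in(((.477,-.06,.112),-2,3),((.477,-.035,.098),12,2),((.477,-.025,.080),22,2),((.477,-.025,.066),34,2),((.477,-.025,.052),45,3)):
    q,R1=tcp_for_lip(lip,-1.4,phi); print(np.round(q,4)); plan(q,R1,n,p,R,0); p,R=q,R1
E
```

```text
[ 0.4742 -0.1753  0.178 ]
[{"slide": [-0.02, 0.13, -2.66], "dr": [-0.02, -0.19, 0.03], "hand": 0}, {"slide": [-0.03, 0.13, -2.66], "dr": [-0.02, -0.19, 0.03], "hand": 0}, {"slide": [-0.03, 0.13, -2.66], "dr": [-0.02, -0.19, 0.03], "hand": 0}]
[ 0.4747 -0.1309  0.19  ]
[{"slide": [-0.52, -0.03, -2.24], "dr": [0.0, -7.0, 0.0], "hand": 0}, {"slide": [-0.79, -0.03, -2.16], "dr": [0.0, -7.0, 0.0], "hand": 0}]
[ 0.4751 -0.1035  0.1872]
[{"slide": [-0.15, -0.01, -1.37], "dr": [0.0, -5.0, 0.0], "hand": 0}, {"slide": [-0.27, -0.01, -1.35], "dr": [0.0, -5.0, 0.0], "hand": 0}]
[ 0.4757 -0.0795  0.1872]
[{"slide": [-0.45, 0.0, -1.11], "dr": [0.0, -6.0, 0.0], "hand": 0}, {"slide": [-0.56, 0.0, -1.06], "dr": [0.0, -6.0, 0.0], "hand": 0}]
[ 0.4763 -0.0554  0.1814]
[{"slide": [-0.29, 0.0, -0.78], "dr": [0.0, -3.67, 0.0], "hand": 0}, {"slide": [-0.34, 0.0, -0.76], "dr": [0.0, -3.67, 0.0], "hand": 0}, {"slide": [-0.39, 0.0, -0.73], "dr": [0.0, -3.67, 0.0], "hand": 0}]
```

carry_out(series=[{"slide":[0,0.05,-0.7],"dr":[0,0,0],"hand":0},{"slide":[-0.1,0.05,-1.3],"dr":[0,0,0],"hand":0},{"slide":[0,0.05,-1.5],"dr":[0,0,0],"hand":0},{"slide":[0,0.1,-1.5],"dr":[0,0,0],"hand":0},{"slide":[0,0.1,-1.3],"dr":[0,0,0],"hand":0},{"slide":[0,0,-1],"dr":[0,0,0],"hand":0},{"slide":[0,0,-0.7],"dr":[0,0,0],"hand":0},{"slide":[0,0,0],"dr":[0,0,0],"hand":0}])

```text
clock: 9.2
tool_pos: [0.4743, -0.1752, 0.1795]
tcp_rot: [[0.001, 1.0, -0.025], [0.043, -0.025, -0.999], [-0.999, 0.0, -0.043]]
wrist_force: [1.0, -0.9, -3.8]
grip_width: 0.191
```

```bash
python3 - <<'E'
from h import *
s=bot.get_state(); print(s['clock'],s['tool_pos'],s['wrist_force'],s['grip_width'],s['tcp_rot'][:,0],s['joints'])
im,d,P,C=shot('wrist','w8');X,Y,Z=P[...,0],P[...,1],P[...,2]
for m in bot.masks_of('wrist','ball_0'):
  Q=P[m['region']&(d>0)]; print(round(m['confidence'],2),np.round(np.median(Q,0),3))
reg=lambda x0,x1,y0,y1:(X>x0)&(X<x1)&(Y>y0)&(Y<y1)
Q=P[reg(.39,.56,-.12,.16)&(Z>.068)&(Z<.080)]; print(len(Q),Q.min(0),Q.max(0),fitrect(Q,.129,.205,(.475,.03),0))
E
```

```text
9.2 [ 0.47428391 -0.17523118  0.17949331] [ 1.03739865 -0.91138519 -3.79313488] 0.1909564311388054 [ 0.00117548  0.0433821  -0.99905786] [-25.82861645   1.13377518  85.43640623   2.27409426  94.44949223
 -24.22821844]
0.94 [ 0.496 -0.116  0.136]
0.86 [ 0.467 -0.09   0.137]
0.79 [ 0.496 -0.087  0.136]
0.73 [ 0.485 -0.143  0.135]
0.63 [ 0.467 -0.119  0.136]
1701 [ 0.40601421 -0.07463869  0.068001  ] [ 0.54435074 -0.00086916  0.07684795] (array([0.47608109, 0.0305656 , 0.64591451]), np.float64(0.0016044191766423717))
```

View pics/w8.png

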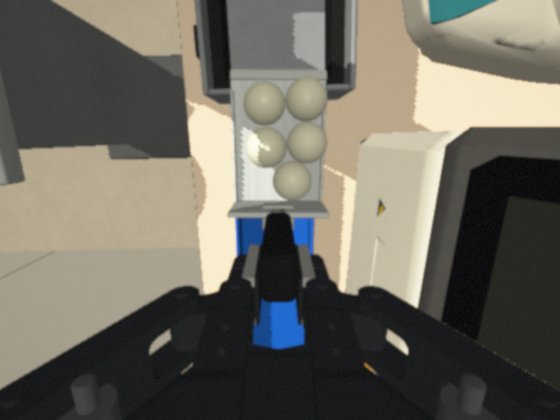

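carry_out(series=[{"slide":[-0.3,0,-1.1],"dr":[0,-3.5,0],"hand":0},{"slide":[-0.3,0,-1.1],"dr":[0,-3.5,0],"hand":0},{"slide":[-0.3,0,-1.1],"dr":[0,-3.5,0],"hand":0},{"slide":[-0.4,0,-1.1],"dr":[0,-3.5,0],"hand":0},{"slide":[-0.1,0,-1.4],"dr":[0,-4.5,0],"hand":0},{"slide":[-0.2,0,-1.4],"dr":[0,-4.5,0],"hand":0},{"slide":[0,0,0],"dr":[0,0,0],"hand":0}])

```text
clock: 10.18
tool_pos: [0.4762, -0.1018, 0.1862]
tcp_rot: [[-0.009, 1.0, -0.022], [-0.35, -0.023, -0.937], [-0.937, -0.001, 0.35]]
wrist_force: [-0.5, 0.5, -1.0]
grip_width: 0.188
```

```bash
python3 - <<'E'
from h import *
s=bot.get_state(); p,R=s['tool_pos'],s['tcp_rot'];print(s['clock'],p,s['wrist_force'],s['grip_width'],R[:,0],s['joints'], 'lip',p+R@[.07,0,-.113])
for lip,phi,n in(((.477,-.025,.070),32,4),((.477,-.025,.052),46,5)):
    q,R1=tcp_for_lip(lip,-1.4,phi); print(np.round(q,4)); plan(q,R1,n,p,R,0); p,R=q,R1
E
```

```text
10.175 [ 0.4762328  -0.10178447  0.18619739] [-0.5449695   0.47779215 -1.01507983] 0.18781619307446554 [-0.00875425 -0.34963757 -0.93684413] [ -3.89672759  -3.62225734  91.51375772 -20.45614358  91.11457254
  -3.1526957 ] lip [ 0.47805537 -0.0204237   0.08109695]
[ 0.4756 -0.0837  0.1892]
[{"slide": [-0.23, -0.03, -0.4], "dr": [0.02, -2.88, 0.0], "hand": 0}, {"slide": [-0.25, -0.03, -0.38], "dr": [0.02, -2.88, 0.0], "hand": 0}, {"slide": [-0.27, -0.03, -0.37], "dr": [0.02, -2.88, 0.0], "hand": 0}, {"slide": [-0.29, -0.03, -0.36], "dr": [0.02, -2.88, 0.0], "hand": 0}]
[ 0.4763 -0.0531  0.1819]
[{"slide": [-0.2, 0.0, -0.6], "dr": [0.0, -2.8, 0.0], "hand": 0}, {"slide": [-0.23, 0.0, -0.59], "dr": [0.0, -2.8, 0.0], "hand": 0}, {"slide": [-0.26, 0.0, -0.57], "dr": [0.0, -2.8, 0.0], "hand": 0}, {"slide": [-0.28, 0.0, -0.56], "dr": [0.0, -2.8, 0.0], "hand": 0}, {"slide": [-0.31, 0.0, -0.55], "dr": [0.0, -2.8, 0.0], "hand": 0}]
```

carry_out(series=[{"slide":[-0.3,0,-0.4],"dr":[0,-3,0],"hand":0},{"slide":[-0.3,0,-0.4],"dr":[0,-3,0],"hand":0},{"slide":[-0.3,0,-0.4],"dr":[0,-3,0],"hand":0},{"slide":[-0.3,0,-0.4],"dr":[0,-2.5,0],"hand":0},{"slide":[-0.2,0,-0.6],"dr":[0,-2.8,0],"hand":0},{"slide":[-0.2,0,-0.6],"dr":[0,-2.8,0],"hand":0},{"slide":[-0.3,0,-0.6],"dr":[0,-2.8,0],"hand":0},{"slide":[-0.3,0,-0.6],"dr":[0,-2.8,0],"hand":0},{"slide":[-0.3,0,-0.6],"dr":[0,-2.8,0],"hand":0},{"slide":[0,0,0],"dr":[0,0,0],"hand":0},{"slide":[0,0,0],"dr":[0,0,0],"hand":0}])

```text
clock: 11.55
tool_pos: [0.4777, -0.0524, 0.183]
tcp_rot: [[-0.019, 1.0, -0.019], [-0.718, -0.027, -0.696], [-0.696, 0.001, 0.718]]
wrist_force: [0.2, 0.4, -1.6]
grip_width: 0.191
```

```bash
python3 - <<'E'
from h import *
s=bot.get_state(); p,R=s['tool_pos'],s['tcp_rot'];print(s['clock'],p,s['wrist_force'],s['grip_width'],R[:,0],s['joints'], 'lip',p+R@[.07,0,-.113])
im,d,P,C=shot('wrist','w9');X,Y,Z=P[...,0],P[...,1],P[...,2]
for m in bot.masks_of('wrist','ball_0'):
  Q=P[m['region']&(d>0)]; print(round(m['confidence'],2),m['bbox'],np.round(np.median(Q,0),3))
E
```

```text
11.55 [ 0.47768299 -0.05244699  0.182968  ] [ 0.212816    0.43722004 -1.62085886] 0.19136575252879068 [-0.01889416 -0.71801683 -0.69576925] [ 14.76215502   4.77825481  91.97008912 -43.97617651  96.78091579
  16.30137126] lip [ 0.4785175  -0.02411582  0.05310019]
0.9 [271.3, 1.1, 41.8, 25.4] [0.489 0.    0.032]
0.7 [301.4, 33.5, 36.7, 34.1] [ 0.511 -0.034  0.028]
```

View pics/w9.png

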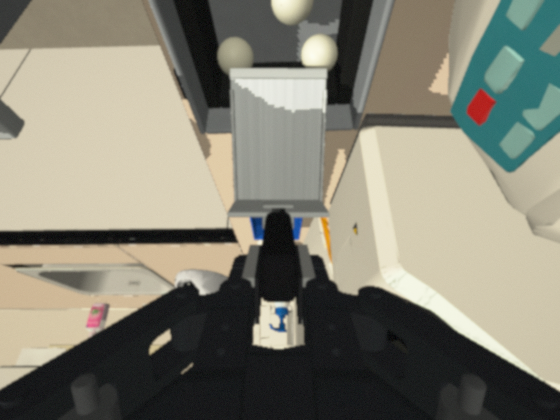

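```bash
python3 - <<'E'
from h import *
s=bot.get_state();p,R=s['tool_pos'],s['tcp_rot']
for q,phi,n in(([.478,-.06,.215],40,1),([.475,-.12,.22],0,5),([.4655,-.36,.20],0,5),([.4655,-.36,.082],0,4)):
    R1=tilt(-1.35,phi); plan(q,R1,n,p,R,0); p,R=np.array(q),R1
E
```

```text
[{"slide": [-1.67, 0.06, 2.82], "dr": [-0.18, 5.93, 0.09], "hand": 0}]
[{"slide": [0.7, -0.03, 0.98], "dr": [0.0, 8.0, 0.0], "hand": 0}, {"slide": [0.55, -0.03, 1.07], "dr": [0.0, 8.0, 0.0], "hand": 0}, {"slide": [0.4, -0.03, 1.14], "dr": [0.0, 8.0, 0.0], "hand": 0}, {"slide": [0.23, -0.03, 1.18], "dr": [0.0, 8.0, 0.0], "hand": 0}, {"slide": [0.07, -0.03, 1.2], "dr": [0.0, 8.0, 0.0], "hand": 0}]
[{"slide": [0.4, -0.08, 4.8], "dr": [0.0, 0.0, 0.0], "hand": 0}, {"slide": [0.4, -0.08, 4.8], "dr": [0.0, 0.0, 0.0], "hand": 0}, {"slide": [0.4, -0.08, 4.8], "dr": [0.0, 0.0, 0.0], "hand": 0}, {"slide": [0.4, -0.08, 4.8], "dr": [0.0, 0.0, 0.0], "hand": 0}, {"slide": [0.4, -0.08, 4.8], "dr": [0.0, 0.0, 0.0], "hand": 0}]
[{"slide": [2.95, 0.0, 0.0], "dr": [0.0, 0.0, 0.0], "hand": 0}, {"slide": [2.95, 0.0, 0.0], "dr": [0.0, 0.0, 0.0], "hand": 0}, {"slide": [2.95, 0.0, 0.0], "dr": [0.0, 0.0, 0.0], "hand": 0}, {"slide": [2.95, 0.0, 0.0], "dr": [0.0, 0.0, 0.0], "hand": 0}]
```

carry_out(series=[{"slide":[-1.7,0,2.8],"dr":[0,6,0],"hand":0},{"slide":[0.7,0,1],"dr":[0,8,0],"hand":0},{"slide":[0.5,0,1.1],"dr":[0,8,0],"hand":0},{"slide":[0.4,0,1.1],"dr":[0,8,0],"hand":0},{"slide":[0.2,0,1.2],"dr":[0,8,0],"hand":0},{"slide":[0.1,0,1.2],"dr":[0,8,0],"hand":0},{"slide":[0.4,-0.1,4.8],"dr":[0,0,0],"hand":0},{"slide":[0.4,-0.1,4.8],"dr":[0,0,0],"hand":0},{"slide":[0.4,-0.1,4.8],"dr":[0,0,0],"hand":0},{"slide":[0.4,-0.1,4.8],"dr":[0,0,0],"hand":0},{"slide":[0.4,0,4.8],"dr":[0,0,0],"hand":0},{"slide":[0,0,0],"dr":[0,0,0],"hand":0}])

```text
clock: 13.15
tool_pos: [0.464, -0.362, 0.1992]
tcp_rot: [[-0.001, 1.0, -0.03], [-0.0, -0.03, -1.0], [-1.0, -0.001, 0.0]]
wrist_force: [0.0, 0.8, -2.4]
grip_width: 0.192
```

```bash
python3 - <<'E'
from h import *
s=bot.get_state(); p,R=s['tool_pos'],s['tcp_rot'];print(s['clock'],p,s['wrist_force'],s['grip_width'],R,s['joints'])
im,d,P,C=shot('top','top10');X,Y,Z=P[...,0],P[...,1],P[...,2]; np.save('top10.npy',P)
for m in bot.masks_of('top','ball_0'):
  Q=P[m['region']&(d>0)]; print(round(m['confidence'],2),m['bbox'],np.round(np.median(Q,0),3))
im2,d2,P2,C2=shot('wrist','w10')
X,Y,Z=P2[...,0],P2[...,1],P2[...,2];hsv=cv2.cvtColor(im2,cv2.COLOR_BGR2HSV)
c=np.zeros((600,560,3),np.uint8); c[:420]=im2; k=cv2.resize(im[195:255,220:310],None,fx=3,fy=3,interpolation=2); c[420:600,:270]=k
cv2.imwrite('pics/c10.png',c)
plan([.4655,-.36,.082],tilt(-1.35,0),4,p,R,0)
E
```

```text
13.15 [ 0.46402065 -0.36200711  0.19919252] [ 0.01143973  0.82521464 -2.35329386] 0.19183150977351798 [[-1.17173137e-03  9.99542119e-01 -3.02353856e-02]
 [-1.15771154e-04 -3.02355417e-02 -9.99542795e-01]
 [-9.99999307e-01 -1.16769527e-03  1.51146078e-04]] [-4.15288479e+01  1.34873377e+01  6.97099934e+01 -4.98318025e-02
  9.68485276e+01 -3.98021411e+01]
0.6 [264.0, 212.7, 7.2, 9.3] [0.511 0.021 0.03 ]
0.51 [265.4, 216.5, 11.0, 9.7] [ 0.489 -0.002  0.032]
0.42 [280.0, 209.2, 13.1, 10.2] [ 0.51  -0.044  0.029]
[{"slide": [2.93, 0.04, -0.05], "dr": [-0.1, 0.0, 0.02], "hand": 0}, {"slide": [2.93, 0.04, -0.05], "dr": [-0.1, 0.0, 0.02], "hand": 0}, {"slide": [2.93, 0.04, -0.05], "dr": [-0.1, 0.0, 0.02], "hand": 0}, {"slide": [2.93, 0.04, -0.05], "dr": [-0.1, 0.0, 0.02], "hand": 0}]
```

View pics/c10.png

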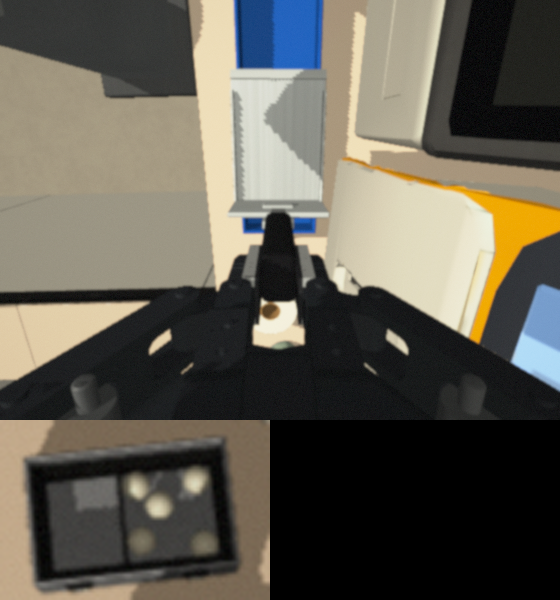

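carry_out(series=[{"slide":[3,0.05,0],"dr":[-0.1,0,0],"hand":0},{"slide":[3,0.05,0],"dr":[-0.1,0,0],"hand":0},{"slide":[3,0.05,0],"dr":[-0.1,0,0],"hand":0},{"slide":[2,0,0],"dr":[0,0,0],"hand":0},{"slide":[0.6,0,0],"dr":[0,0,0],"hand":0},{"slide":[0.3,0,0],"dr":[0,0,0],"hand":0},{"slide":[0,0,0],"dr":[0,0,0],"hand":0}])

```text
clock: 14.18
tool_pos: [0.4675, -0.3589, 0.0821]
tcp_rot: [[0.001, 1.0, -0.02], [-0.001, -0.02, -1.0], [-1.0, 0.001, 0.001]]
wrist_force: [0.8, -0.9, -1.6]
grip_width: 0.192
```

carry_out(series=[{"slide":[0.2,0,0],"dr":[0,0,0],"hand":0},{"slide":[0,0,0],"dr":[0,0,0],"hand":2},{"slide":[0,0,0],"dr":[0,0,0],"hand":4.5},{"slide":[0,0,0],"dr":[0,0,0],"hand":4.5},{"slide":[0,0,0],"dr":[0,0,0],"hand":4.5}])

```text
clock: 14.8
tool_pos: [0.4671, -0.3588, 0.0792]
tcp_rot: [[0.0, 1.0, -0.02], [-0.0, -0.02, -1.0], [-1.0, 0.0, 0.0]]
wrist_force: [0.3, -0.1, 0.4]
grip_width: 0.525
```

carry_out(series=[{"slide":[-3,0,0],"dr":[0,0,0],"hand":4.5},{"slide":[-5,0,0],"dr":[0,0,0],"hand":4.5},{"slide":[-5,0,0],"dr":[0,0,0],"hand":4.5},{"slide":[-4,0,-4],"dr":[0,0,0],"hand":4.5},{"slide":[0,0,0],"dr":[0,0,0],"hand":4.5}])

```text
clock: 15.42
tool_pos: [0.4693, -0.3179, 0.2541]
tcp_rot: [[0.007, 1.0, -0.018], [-0.005, -0.018, -1.0], [-1.0, 0.007, 0.005]]
wrist_force: [0.3, 1.9, 1.1]
grip_width: 0.53
```

```bash
python3 - <<'E'
from h import *
s=bot.get_state(); p,R=s['tool_pos'],s['tcp_rot'];print(s['clock'],p,s['wrist_force'],s['grip_width'])
im,d,P,C=shot('wrist','w11');X,Y,Z=P[...,0],P[...,1],P[...,2]
reg=lambda x0,x1,y0,y1:(X>x0)&(X<x1)&(Y>y0)&(Y<y1)
Q=P[reg(.42,.515,-.45,-.30)&(Z>.10)&(Z<.13)]; print('handle',len(Q),np.round(np.median(Q,0),4), rect(Q) if len(Q)>3 else '')
im,d,P,C=shot('top','top11');X,Y,Z=P[...,0],P[...,1],P[...,2];hsv=cv2.cvtColor(im,cv2.COLOR_BGR2HSV)
Q=P[reg(.42,.515,-.45,-.30)&(Z>.10)&(Z<.13)]; print('handle top',len(Q),np.round(np.median(Q,0),4))
for l in('strip_0_mid','cup_red_mid','cup_yellow_mid','divider_grip','brown_bottle'):
  for m in bot.masks_of('top',l):
    Q=P[m['region']&(d>0)]
    if len(Q)>9: print(l,round(m['confidence'],2),m['bbox'],np.round(np.median(Q,0),3),np.round(rect(Q)[0],3),rect(Q)[1:])
for y in(.206,.327):
    Q=P[reg(.385,.50,y-.03,y+.03)&(hsv[...,1]<75)&(hsv[...,2]>140)]; print(len(Q),np.median(Q,0),rect(Q))
E
```

```text
15.425 [ 0.46927085 -0.31793795  0.25412193] [0.25501197 1.8509915  1.05896058] 0.5295340342350466
handle 409 [ 0.468  -0.3583  0.119 ] (array([ 0.4675932 , -0.36120224]), (25.08767318725586, 16.94489860534668), 88.27278900146484)
handle top 2 [ 0.4753 -0.3557  0.1188]
strip_0_mid 0.73 [205.2, 234.4, 7.6, 18.1] [0.441 0.206 0.006] [0.44  0.206] ((22.08463478088379, 67.478271484375), 82.79911804199219)
strip_0_mid 0.38 [171.1, 237.1, 5.8, 23.5] [0.444 0.327 0.006] [0.444 0.327] ((66.1141357421875, 22.45583724975586), 5.312566757202148)
cup_red_mid 0.6 [114.4, 214.1, 19.4, 15.7] [0.534 0.456 0.068] [0.537 0.46 ] ((47.54204559326172, 48.13332748413086), 89.24028015136719)
cup_red_mid 0.58 [206.1, 233.1, 3.4, 20.3] [0.441 0.206 0.006] [0.442 0.206] ((22.698022842407227, 71.30953216552734), 82.41360473632812)
cup_yellow_mid 0.83 [128.7, 236.4, 24.3, 16.3] [0.456 0.406 0.067] [0.458 0.411] ((48.841941833496094, 49.594356536865234), 62.86985397338867)
divider_grip 0.9 [150.8, 184.4, 58.0, 33.8] [0.591 0.295 0.005] [0.592 0.299] ((194.0711212158203, 115.51821899414062), 84.5170669555664)
brown_bottle 0.69 [112.3, 179.7, 18.1, 21.3] [0.635 0.458 0.06 ] [0.64  0.462] ((36.239017486572266, 45.11723709106445), 62.72615051269531)
566 [0.43913861 0.20694629 0.00114984] (array([0.44254703, 0.20597878]), (114.93770599365234, 59.832786560058594), 0.08686421066522598)
522 [0.43933329 0.32898493 0.00117472] (array([0.44250085, 0.32688565]), (114.74623107910156, 59.845027923583984), 0.3148725926876068)
```

```bash
python3 - <<'E'
from h import *
plan([.4415,.206,.15],down(82.6),10,hand=4.5)
E
```

```text
[{"slide": [0.98, -0.37, -5.24], "dr": [-8.38, -0.02, 0.0], "hand": 4.5}, {"slide": [0.98, 0.4, -5.24], "dr": [-8.38, -0.02, 0.0], "hand": 4.5}, {"slide": [0.98, 1.16, -5.13], "dr": [-8.38, -0.02, 0.0], "hand": 4.5}, {"slide": [0.98, 1.89, -4.9], "dr": [-8.38, -0.02, 0.0], "hand": 4.5}, {"slide": [0.98, 2.59, -4.58], "dr": [-8.38, -0.02, 0.0], "hand": 4.5}, {"slide": [0.98, 3.23, -4.15], "dr": [-8.38, -0.02, 0.0], "hand": 4.5}, {"slide": [0.98, 3.8, -3.63], "dr": [-8.38, -0.02, 0.0], "hand": 4.5}, {"slide": [0.98, 4.29, -3.04], "dr": [-8.38, -0.02, 0.0], "hand": 4.5}, {"slide": [0.98, 4.68, -2.39], "dr": [-8.38, -0.02, 0.0], "hand": 4.5}, {"slide": [0.98, 4.98, -1.68], "dr": [-8.38, -0.02, 0.0], "hand": 4.5}]
```

carry_out(series=[{"slide":[0.5,-0.4,-5.2],"dr":[-8.4,0,0],"hand":4.5},{"slide":[0.5,0.4,-5.2],"dr":[-8.4,0,0],"hand":4.5},{"slide":[0.5,1.2,-5.1],"dr":[-8.4,0,0],"hand":4.5},{"slide":[0.5,1.9,-4.9],"dr":[-8.4,0,0],"hand":4.5},{"slide":[1,2.6,-4.6],"dr":[-8.4,0,0],"hand":4.5},{"slide":[1,3.2,-4.1],"dr":[-8.4,0,0],"hand":4.5},{"slide":[1,3.8,-3.6],"dr":[-8.4,0,0],"hand":4.5},{"slide":[1.5,4.3,-3],"dr":[-8.4,0,0],"hand":4.5},{"slide":[1.6,4.7,-2.4],"dr":[-8.4,0,0],"hand":4.5},{"slide":[1.7,5,-1.7],"dr":[-8.4,0,0],"hand":4.5},{"slide":[0,0,0],"dr":[0,0,0],"hand":4.5},{"slide":[0,0,0],"dr":[0,0,0],"hand":4.5}])

```text
clock: 17.27
tool_pos: [0.4418, 0.2045, 0.1508]
tcp_rot: [[-0.0, 0.126, 0.992], [-0.001, 0.992, -0.126], [-1.0, -0.001, -0.0]]
wrist_force: [1.0, -0.5, 0.4]
grip_width: 0.527
```

```bash
cat >> h.py <<'E'
def strips():
    s=bot.get_state(); p,R=s['tool_pos'],s['tcp_rot'];print(s['clock'],p,'yang',np.degrees(np.arctan2(R[1,1],R[0,1])),'rotx',R[:,0],s['joints'])
    im,d,P,C=shot('wrist','ws')
    for m in bot.masks_of('wrist','strip_0_mid'):
        Q=P[m['region']&(d>0)]
        if len(Q)>50:
            Q=Q[np.abs(Q[:,2]-np.median(Q[:,2]))<.003]; print(round(m['confidence'],2),m['bbox'],np.round(np.median(Q,0),4),np.round(rect(Q)[0],4),rect(Q)[1:])
E
python3 -c "
from h import *
strips()"
```

```text
17.275 [0.44182157 0.20447775 0.15080624] yang 82.76619089395017 rotx [-4.66467914e-04 -7.78097505e-04 -9.99999588e-01] [ 2.05083910e+01 -1.76391364e+00  9.15823026e+01 -3.23928662e-02
  9.02222627e+01 -6.22579054e+01]
0.73 [276.2, 153.3, 16.8, 70.5] [0.4372 0.2091 0.0059] [0.4387 0.2087] ((21.887487411499023, 69.46183776855469), 83.57742309570312)
0.23 [492.9, 224.9, 67.1, 70.9] [0.5227 0.4456 0.0486] [0.5277 0.452 ] ((18.351638793945312, 44.56819152832031), 55.61164093017578)
```

carry_out(series=[{"slide":[5,0.4,-0.3],"dr":[-0.8,0,0],"hand":4.5},{"slide":[5,0,0],"dr":[0,0,0],"hand":4.5},{"slide":[3,0,0],"dr":[0,0,0],"hand":4.5},{"slide":[1.2,0,0],"dr":[0,0,0],"hand":4.5},{"slide":[0.6,0,0],"dr":[0,0,0],"hand":4.5},{"slide":[0,0,0],"dr":[0,0,0],"hand":4.5}])

```text
clock: 18.12
tool_pos: [0.44, 0.2093, 0.004]
tcp_rot: [[0.002, 0.112, 0.994], [0.0, 0.994, -0.112], [-1.0, 0.001, 0.001]]
wrist_force: [-0.0, 0.1, 0.3]
grip_width: 0.527
```

carry_out(series=[{"slide":[0,0,0],"dr":[0,0,0],"hand":3},{"slide":[0.1,0,0],"dr":[0,0,0],"hand":1},{"slide":[0,0,0],"dr":[0,0,0],"hand":1},{"slide":[0,0,0],"dr":[0,0,0],"hand":1},{"slide":[0,0,0],"dr":[0,0,0],"hand":1}], squeeze=40)

```text
clock: 18.75
tool_pos: [0.4393, 0.2094, 0.002]
tcp_rot: [[0.0, 0.111, 0.994], [-0.0, 0.994, -0.111], [-1.0, -0.0, 0.0]]
wrist_force: [-0.0, -0.0, -1.4]
grip_width: 0.117
```

```bash
python3 - <<'E'
from h import *
strips()
E
```

```text
18.75 [0.43925921 0.20936885 0.00204729] yang 83.63326239220028 rotx [ 6.19531736e-05 -8.10372259e-05 -9.99999995e-01] [ 2.11388780e+01  7.18810258e+00  1.00350615e+02 -5.88435812e-03
  7.24596461e+01 -6.24926112e+01]
0.65 [259.7, 185.6, 37.6, 115.4] [0.428  0.2094 0.0059] [0.439  0.2087] ((21.84278678894043, 70.11017608642578), 82.65949249267578)
```

View pics/ws.png

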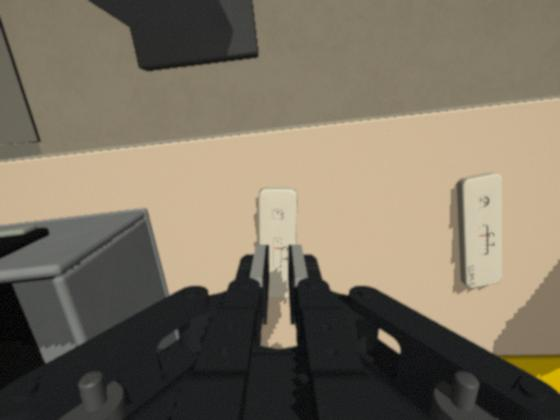

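carry_out(series=[{"slide":[-1,0,0],"dr":[0,0,0],"hand":3.6},{"slide":[0,0,0],"dr":[0,0,0],"hand":3.6},{"slide":[0,0,0],"dr":[0,0,0],"hand":3.6},{"slide":[0.8,0,0],"dr":[0,0,0],"hand":3.6},{"slide":[0.6,0,0],"dr":[0,0,0],"hand":3.6},{"slide":[0,0,0],"dr":[0,0,0],"hand":3.6}])

```text
clock: 19.6
tool_pos: [0.4386, 0.2091, -0.003]
tcp_rot: [[-0.002, 0.111, 0.994], [-0.001, 0.994, -0.111], [-1.0, -0.001, -0.002]]
wrist_force: [0.2, 0.1, -0.2]
grip_width: 0.42
```

carry_out(series=[{"slide":[0,0,0],"dr":[0,0,0],"hand":2.5},{"slide":[0,0,0],"dr":[0,0,0],"hand":1.2},{"slide":[0,0,0],"dr":[0,0,0],"hand":1.2},{"slide":[0,0,0],"dr":[0,0,0],"hand":1.2},{"slide":[0,0,0],"dr":[0,0,0],"hand":1.2}], squeeze=40)

```text
clock: 20.23
tool_pos: [0.4393, 0.2093, -0.0019]
tcp_rot: [[0.0, 0.111, 0.994], [-0.0, 0.994, -0.111], [-1.0, -0.0, 0.0]]
wrist_force: [-0.1, -0.2, 0.4]
grip_width: 0.141
```

```bash
python3 - <<'E'
from h import *
s=bot.get_state();p,R=s['tool_pos'],s['tcp_rot']
im,d,P,C=shot('wrist','wt'); L=(P-p)@R
for u in(258,262,266,292,296,300):
    print(u,[(v,*np.round(L[v,u]*1000,0).astype(int),tuple(im[v,u])) for v in range(238,290,6)])
E
```

```text
258 [(238, np.int64(-2), np.int64(-12), np.int64(-5), (np.uint8(124), np.uint8(143), np.uint8(152))), (244, np.int64(-26), np.int64(-10), np.int64(-11), (np.uint8(115), np.uint8(130), np.uint8(137))), (250, np.int64(-35), np.int64(-10), np.int64(-12), (np.uint8(124), np.uint8(133), np.uint8(133))), (256, np.int64(-41), np.int64(-9), np.int64(-11), (np.uint8(123), np.uint8(133), np.uint8(132))), (262, np.int64(-48), np.int64(-9), np.int64(-12), (np.uint8(124), np.uint8(132), np.uint8(134))), (268, np.int64(-52), np.int64(-9), np.int64(-11), (np.uint8(122), np.uint8(131), np.uint8(131))), (274, np.int64(-59), np.int64(-8), np.int64(-12), (np.uint8(119), np.uint8(126), np.uint8(127))), (280, np.int64(-61), np.int64(-8), np.int64(-10), (np.uint8(134), np.uint8(142), np.uint8(143))), (286, np.int64(-60), np.int64(-8), np.int64(-7), (np.uint8(94), np.uint8(100), np.uint8(100)))]
262 [(238, np.int64(-8), np.int64(-9), np.int64(-7), (np.uint8(173), np.uint8(198), np.uint8(207))), (244, np.int64(-28), np.int64(-8), np.int64(-12), (np.uint8(146), np.uint8(167), np.uint8(173))), (250, np.int64(
[... 3400 characters left out ...]
58), np.uint8(172))), (250, np.int64(-34), np.int64(11), np.int64(-11), (np.uint8(123), np.uint8(132), np.uint8(132))), (256, np.int64(-41), np.int64(10), np.int64(-11), (np.uint8(124), np.uint8(132), np.uint8(133))), (262, np.int64(-48), np.int64(10), np.int64(-12), (np.uint8(123), np.uint8(133), np.uint8(134))), (268, np.int64(-53), np.int64(9), np.int64(-11), (np.uint8(120), np.uint8(130), np.uint8(130))), (274, np.int64(-57), np.int64(9), np.int64(-11), (np.uint8(124), np.uint8(134), np.uint8(134))), (280, np.int64(-60), np.int64(9), np.int64(-10), (np.uint8(137), np.uint8(146), np.uint8(147))), (286, np.int64(-69), np.int64(8), np.int64(-12), (np.uint8(50), np.uint8(53), np.uint8(52)))]
```

carry_out(series=[{"slide":[-0.5,0,0],"dr":[0,0,0],"hand":3.6},{"slide":[0,0,0],"dr":[0,0,0],"hand":3.6},{"slide":[0,0,0],"dr":[0,0,0],"hand":3.6},{"slide":[0.5,0,0],"dr":[0,0,0],"hand":3.6},{"slide":[0.4,0,0],"dr":[0,0,0],"hand":3.6},{"slide":[0.2,0,0],"dr":[0,0,0],"hand":3.6},{"slide":[0,0,0],"dr":[0,0,0],"hand":3.6}])

```text
clock: 21.15
tool_pos: [0.4391, 0.2093, -0.0082]
tcp_rot: [[-0.0, 0.111, 0.994], [-0.0, 0.994, -0.111], [-1.0, -0.0, -0.0]]
wrist_force: [-0.5, 0.2, -0.1]
grip_width: 0.422
```

carry_out(series=[{"slide":[0.2,0,0],"dr":[0,0,0],"hand":3.6},{"slide":[0.2,0,0],"dr":[0,0,0],"hand":3.6},{"slide":[0,0,0],"dr":[0,0,0],"hand":3.6}])

```text
clock: 21.52
tool_pos: [0.4391, 0.2093, -0.0122]
tcp_rot: [[-0.0, 0.111, 0.994], [-0.0, 0.994, -0.111], [-1.0, -0.0, -0.0]]
wrist_force: [0.5, 0.7, -0.9]
grip_width: 0.419
```

```bash
python3 - <<'E'
from h import *
s=bot.get_state();p,R=s['tool_pos'],s['tcp_rot'];print(p,s['wrist_force'],s['grip_width'])
im,d,P,C=shot('wrist','wt'); L=(P-p)@R
for k in(-1,1):
    m=(L[...,2]<-9)if 0 else (L[...,2]*1000<-8)&(L[...,2]*1000>-13)&(k*L[...,1]*1000>8)&(k*L[...,1]*1000<32)&(L[...,0]*1000<-4)&(L[...,0]>-.06)
    vv,uu=np.nonzero(m); print(k,len(vv), 'tip x mm',np.percentile(L[m][:,0]*1000,[90,95,98,100]).round(1) if len(vv) else '', uu.min() if len(vv) else '',uu.max()if len(vv) else '')
cv2.imwrite('pics/wt2.png',cv2.resize(im[160:330,180:380],None,fx=3.5,fy=3.5))
E
```

```text
[ 0.43913406  0.20928629 -0.01216768] [ 0.53928868  0.74675847 -0.90513776] 0.4187350745545788
-1 906 tip x mm [-11.7 -11.4 -11.1 -10.4] 212 263
1 905 tip x mm [-11.7 -11.5 -11.2 -10.4] 294 349
```

View pics/wt2.png

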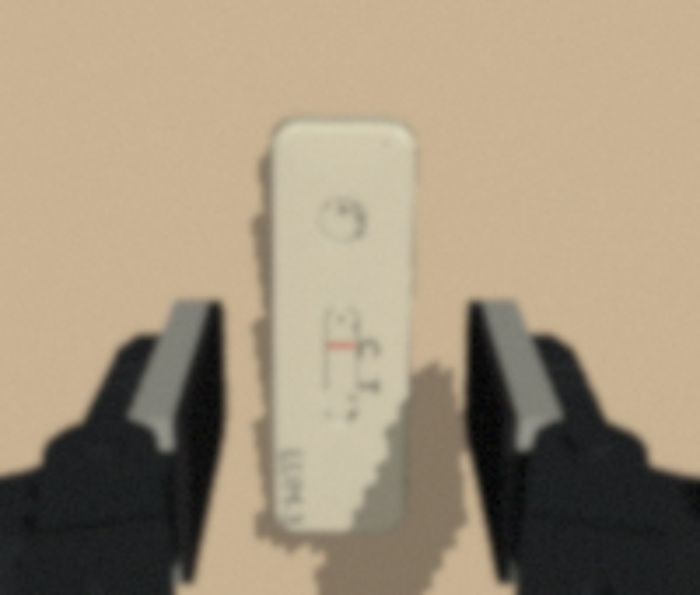

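```bash
python3 - <<'E'
from h import *
s=bot.get_state();p,R=s['tool_pos'],s['tcp_rot']
im,d,P,C=shot('wrist','wt'); L=(P-p)@R*1000
for u in(234,238,318,324): print(u,[(v,*np.round(L[v,u],1)) for v in range(243,256,2)])
E
```

```text
234 [(243, np.float64(-13.0), np.float64(-24.8), np.float64(-6.0)), (245, np.float64(-27.1), np.float64(-22.5), np.float64(-10.8)), (247, np.float64(-31.3), np.float64(-21.9), np.float64(-11.6)), (249, np.float64(-32.4), np.float64(-21.8), np.float64(-11.0)), (251, np.float64(-35.9), np.float64(-21.2), np.float64(-11.5)), (253, np.float64(-37.7), np.float64(-21.0), np.float64(-11.3)), (255, np.float64(-39.4), np.float64(-20.8), np.float64(-11.1))]
238 [(243, np.float64(-12.8), np.float64(-22.6), np.float64(-5.9)), (245, np.float64(-27.6), np.float64(-20.4), np.float64(-11.1)), (247, np.float64(-31.7), np.float64(-19.9), np.float64(-11.8)), (249, np.float64(-32.6), np.float64(-19.8), np.float64(-11.1)), (251, np.float64(-36.3), np.float64(-19.3), np.float64(-11.7)), (253, np.float64(-37.7), np.float64(-19.1), np.float64(-11.3)), (255, np.float64(-39.9), np.float64(-18.8), np.float64(-11.3))]
318 [(243, np.float64(-11.4), np.float64(22.4), np.float64(-5.3)), (245, np.float64(-28.2), np.float64(20.0), np.float64(-11.3)), (247, np.float64(-30.9), np.float64(19.7), np.float64(-11.4)), (249, np.float64(-32.8), np.float64(19.4), np.float64(-11.2)), (251, np.float64(-35.9), np.float64(19.0), np.float64(-11.5)), (253, np.float64(-38.1), np.float64(18.7), np.float64(-11.5)), (255, np.float64(-39.6), np.float64(18.5), np.float64(-11.2))]
324 [(243, np.float64(-12.7), np.float64(25.6), np.float64(-5.9)), (245, np.float64(-28.3), np.float64(23.0), np.float64(-11.4)), (247, np.float64(-31.4), np.float64(22.5), np.float64(-11.6)), (249, np.float64(-33.6), np.float64(22.2), np.float64(-11.5)), (251, np.float64(-36.2), np.float64(21.8), np.float64(-11.7)), (253, np.float64(-37.5), np.float64(21.6), np.float64(-11.3)), (255, np.float64(-41.0), np.float64(21.1), np.float64(-11.8))]
```

carry_out(series=[{"slide":[0.4,0,0],"dr":[0,0,0],"hand":3.6},{"slide":[0.3,0,0],"dr":[0,0,0],"hand":3.6},{"slide":[0.1,0,0],"dr":[0,0,0],"hand":3.6},{"slide":[0,0,0],"dr":[0,0,0],"hand":3.6}])

```text
clock: 22.12
tool_pos: [0.4392, 0.2093, -0.0201]
tcp_rot: [[-0.0, 0.111, 0.994], [-0.0, 0.994, -0.111], [-1.0, -0.0, -0.0]]
wrist_force: [-0.2, 0.5, -0.1]
grip_width: 0.425
```

carry_out(series=[{"slide":[0.1,0,0],"dr":[0,0,0],"hand":3.6},{"slide":[0.1,0,0],"dr":[0,0,0],"hand":3.6},{"slide":[0,0,0],"dr":[0,0,0],"hand":3.6}])

```text
clock: 22.5
tool_pos: [0.4392, 0.2093, -0.0221]
tcp_rot: [[-0.0, 0.111, 0.994], [-0.0, 0.994, -0.111], [-1.0, -0.0, -0.0]]
wrist_force: [0.8, -0.2, -0.1]
grip_width: 0.425
```

carry_out(series=[{"slide":[0.1,0,0],"dr":[0,0,0],"hand":3.6},{"slide":[0,0,0],"dr":[0,0,0],"hand":1.2},{"slide":[0,0,0],"dr":[0,0,0],"hand":1.2},{"slide":[0,0,0],"dr":[0,0,0],"hand":1.2},{"slide":[0,0,0],"dr":[0,0,0],"hand":1.2},{"slide":[0,0,0],"dr":[0,0,0],"hand":1.2}], squeeze=40)

```text
clock: 23.25
tool_pos: [0.4393, 0.2094, -0.0229]
tcp_rot: [[0.0, 0.111, 0.994], [-0.0, 0.994, -0.111], [-1.0, 0.0, 0.0]]
wrist_force: [0.9, -0.5, 1.6]
grip_width: 0.241
```

```bash
python3 - <<'E'
from h import *
s=bot.get_state();p,R=s['tool_pos'],s['tcp_rot']
for q,a,n in((p+[0,0,.09],83.6,3),([.476,.076,.09],90.6,3),([.476,.076,.006],90.6,3)):
    plan(q,down(a),n,p,R,1.2); p,R=np.array(q),down(a)
E
```

```text
[{"slide": [-3.0, 0.0, 0.0], "dr": [0.01, 0.0, 0.0], "hand": 1.2}, {"slide": [-3.0, 0.0, 0.0], "dr": [0.01, 0.0, 0.0], "hand": 1.2}, {"slide": [-3.0, 0.0, 0.0], "dr": [0.01, 0.0, 0.0], "hand": 1.2}]
[{"slide": [-0.76, -4.28, 1.71], "dr": [-2.33, 0.0, 0.0], "hand": 1.2}, {"slide": [-0.76, -4.35, 1.53], "dr": [-2.33, 0.0, 0.0], "hand": 1.2}, {"slide": [-0.76, -4.41, 1.36], "dr": [-2.33, 0.0, 0.0], "hand": 1.2}]
[{"slide": [2.8, 0.0, 0.0], "dr": [0.0, 0.0, 0.0], "hand": 1.2}, {"slide": [2.8, 0.0, 0.0], "dr": [0.0, 0.0, 0.0], "hand": 1.2}, {"slide": [2.8, 0.0, 0.0], "dr": [0.0, 0.0, 0.0], "hand": 1.2}]
```

carry_out(series=[{"slide":[-3,0,0],"dr":[0,0,0],"hand":1.2},{"slide":[-4,0,0],"dr":[0,0,0],"hand":1.2},{"slide":[-4,0,0],"dr":[0,0,0],"hand":1.2},{"slide":[-0.3,-4.3,1.7],"dr":[-2.3,0,0],"hand":1.2},{"slide":[0,-4.3,1.5],"dr":[-2.3,0,0],"hand":1.2},{"slide":[0,-4.4,1.4],"dr":[-2.3,0,0],"hand":1.2},{"slide":[0,0,0],"dr":[0,0,0],"hand":1.2},{"slide":[0,0,0],"dr":[0,0,0],"hand":1.2}])

```text
clock: 24.25
tool_pos: [0.4757, 0.0766, 0.0898]
tcp_rot: [[-0.001, -0.009, 1.0], [0.0, 1.0, 0.009], [-1.0, 0.0, -0.001]]
wrist_force: [0.2, -0.2, 0.3]
grip_width: 0.24
```

```bash
python3 - <<'E'
from h import *
strips(); s=bot.get_state(); print(s['grip_width'])
im,d,P,C=shot('wrist','wb');X,Y,Z=P[...,0],P[...,1],P[...,2]
reg=lambda x0,x1,y0,y1:(X>x0)&(X<x1)&(Y>y0)&(Y<y1)
Q=P[reg(.39,.56,-.09,.15)&(Z>.070)&(Z<.078)]; print('rim',len(Q),Q.min(0),Q.max(0),fitrect(Q,.129,.205,(.476,.03),.65))
E
```

```text
24.25 [0.47566427 0.07660737 0.08978498] yang 90.48808452547941 rotx [-6.00970316e-04  2.50176543e-04 -9.99999788e-01] [ 4.74577448e+00  1.62783618e-01  9.68295612e+01  1.72608941e-02
  8.30407845e+01 -8.57444108e+01]
0.63 [256.6, 197.1, 46.5, 128.8] [0.4717 0.0767 0.1186] [0.4757 0.0768] ((70.79904174804688, 22.05253791809082), 0.30268916487693787)
0.24291612091799028
rim 6854 [ 0.40440481 -0.07471241  0.07000017] [0.54336505 0.13643336 0.07670168] (array([0.47541314, 0.03160551, 0.58753955]), np.float64(0.0013934873216028614))
```

carry_out(series=[{"slide":[4,0,0],"dr":[0,0,0],"hand":1.2},{"slide":[3,0,0],"dr":[0,0,0],"hand":1.2},{"slide":[1.4,0,0],"dr":[0,0,0],"hand":1.2},{"slide":[0,0,0],"dr":[0,0,0],"hand":1.2},{"slide":[0,0,0],"dr":[0,0,0],"hand":3.2},{"slide":[0,0,0],"dr":[0,0,0],"hand":3.2},{"slide":[0,0,0],"dr":[0,0,0],"hand":3.2},{"slide":[-3,0,0],"dr":[0,0,0],"hand":3.6},{"slide":[-4,0,0],"dr":[0,0,0],"hand":3.6},{"slide":[-4,0,0],"dr":[0,0,0],"hand":3.6},{"slide":[0,0,0],"dr":[0,0,0],"hand":3.6}])

```text
clock: 25.78
tool_pos: [0.478, 0.0765, 0.1201]
tcp_rot: [[0.008, -0.009, 1.0], [0.001, 1.0, 0.009], [-1.0, 0.0, 0.008]]
wrist_force: [-0.5, -0.4, -0.3]
grip_width: 0.421
```

```bash
python3 - <<'E'
from h import *
strips()
plan([.444,.327,.13],down(95.3),6,hand=3.6)
E
```

```text
25.775 [0.47804971 0.07649788 0.12006439] yang 90.52389533276214 rotx [ 7.68243851e-03  5.48455703e-04 -9.99970339e-01] [ 4.72327339e+00 -1.40024265e+00  9.48001101e+01 -4.93878553e-03
  8.61588641e+01 -8.58002048e+01]
0.88 [271.5, 160.0, 18.7, 73.0] [0.475  0.0772 0.0109] [0.4764 0.0774] ((21.622098922729492, 69.33155822753906), 89.9610595703125)
0.24 [201.6, 152.3, 31.2, 35.3] [0.4499 0.0244 0.0314] [0.451  0.0226] ((24.32264518737793, 25.019588470458984), 44.473365783691406)
[{"slide": [-0.23, 4.18, -0.49], "dr": [-0.8, 0.01, 0.0], "hand": 3.6}, {"slide": [-0.23, 4.19, -0.44], "dr": [-0.8, 0.01, 0.0], "hand": 3.6}, {"slide": [-0.23, 4.19, -0.38], "dr": [-0.8, 0.01, 0.0], "hand": 3.6}, {"slide": [-0.23, 4.2, -0.32], "dr": [-0.8, 0.01, 0.0], "hand": 3.6}, {"slide": [-0.23, 4.2, -0.26], "dr": [-0.8, 0.01, 0.0], "hand": 3.6}, {"slide": [-0.23, 4.21, -0.2], "dr": [-0.8, 0.01, 0.0], "hand": 3.6}]
```

carry_out(series=[{"slide":[-0.2,4.2,-0.5],"dr":[-0.8,0,0],"hand":3.6},{"slide":[-0.2,4.2,-0.5],"dr":[-0.8,0,0],"hand":3.6},{"slide":[0,4.2,-0.4],"dr":[-0.8,0,0],"hand":3.6},{"slide":[0,4.2,-0.4],"dr":[-0.8,0,0],"hand":3.6},{"slide":[0,4.2,-0.4],"dr":[-0.8,0,0],"hand":3.6},{"slide":[0,4.2,-0.3],"dr":[-0.8,0,0],"hand":3.6},{"slide":[0,0,0],"dr":[0,0,0],"hand":3.6},{"slide":[0,0,0],"dr":[0,0,0],"hand":3.6}])

```text
clock: 26.88
tool_pos: [0.4394, 0.3264, 0.1186]
tcp_rot: [[-0.002, -0.093, 0.996], [-0.002, 0.996, 0.093], [-1.0, -0.002, -0.002]]
wrist_force: [-0.2, 0.2, 0.3]
grip_width: 0.419
```

```bash
python3 - <<'E'
from h import *
strips()
E
```

```text
26.875 [0.43937619 0.32635351 0.11863073] yang 95.32749804805647 rotx [-0.00189787 -0.00171128 -0.99999673] [ 3.27510463e+01  9.29291121e+00  8.37439929e+01 -2.36652795e-02
  8.71075933e+01 -6.25751381e+01]
0.59 [6.7, 175.7, 14.0, 71.3] [0.475  0.0707 0.0112] [0.4764 0.0705] ((68.7660140991211, 9.94626235961914), 0.29270434379577637)
```

```bash
python3 - <<'E'
from h import *
im,d,P,C=shot('wrist','wb2');X,Y,Z=P[...,0],P[...,1],P[...,2]
m=(X>.38)&(X<.51)&(Y>.26)&(Y<.40)&(Z>.0035)&(Z<.0085)&(cv2.cvtColor(im,cv2.COLOR_BGR2HSV)[...,1]<75)
n,lab,st,cen=cv2.connectedComponentsWithStats(cv2.morphologyEx(m.astype(np.uint8),cv2.MORPH_OPEN,np.ones((3,3))))
for i in range(1,n):
    if st[i,4]>100: Q=P[lab==i]; print(st[i],np.round(np.median(Q,0),4),rect(Q))
for mm in bot.masks_of('wrist','strip_0_mid'): print(mm['confidence'],mm['bbox'])
E
```

```text
[ 271  167   23   69 1514] [0.4419 0.3295 0.0059] (array([0.44378232, 0.32990768]), (69.05718231201172, 21.686357498168945), 4.863940238952637)
0.95 [5.9, 176.6, 20.5, 71.0]
0.72 [272.0, 167.6, 23.9, 68.9]
```

carry_out(series=[{"slide":[5,0.3,0.5],"dr":[0.3,0,0],"hand":3.6},{"slide":[5,0,0],"dr":[0,0,0],"hand":3.6},{"slide":[3,0,0],"dr":[0,0,0],"hand":3.6},{"slide":[0.7,0,0],"dr":[0,0,0],"hand":3.6},{"slide":[0.4,0,0],"dr":[0,0,0],"hand":3.6},{"slide":[0,0,0],"dr":[0,0,0],"hand":3.6}])

```text
clock: 27.82
tool_pos: [0.4454, 0.3308, -0.0196]
tcp_rot: [[0.002, -0.087, 0.996], [0.001, 0.996, 0.087], [-1.0, 0.001, 0.002]]
wrist_force: [-0.3, -1.0, 0.4]
grip_width: 0.419
```

carry_out(series=[{"slide":[0,0,0],"dr":[0,0,0],"hand":3.6},{"slide":[0,0,0],"dr":[0,0,0],"hand":1.2},{"slide":[0,0,0],"dr":[0,0,0],"hand":1.2},{"slide":[0,0,0],"dr":[0,0,0],"hand":1.2},{"slide":[0,0,0],"dr":[0,0,0],"hand":1.2},{"slide":[0,0,0],"dr":[0,0,0],"hand":1.2}], squeeze=40)

```text
clock: 28.58
tool_pos: [0.4451, 0.3309, -0.0199]
tcp_rot: [[0.001, -0.088, 0.996], [0.001, 0.996, 0.088], [-1.0, 0.001, 0.001]]
wrist_force: [-1.6, -0.0, 5.9]
grip_width: 0.228
```

```bash
python3 - <<'E'
from h import *
s=bot.get_state();p,R=s['tool_pos'],s['tcp_rot'];print(p,s['grip_width'])
for q,a,n in((p+[0,0,.11],94.9,3),([.475,.090,.09],90.6,6)):
    plan(q,down(a),n,p,R,1.2); p,R=np.array(q),down(a)
E
```

```text
[ 0.44510286  0.33086139 -0.0199135 ] 0.22752625769699739
[{"slide": [-3.67, 0.0, 0.01], "dr": [0.04, 0.03, -0.01], "hand": 1.2}, {"slide": [-3.67, 0.0, 0.0], "dr": [0.04, 0.03, -0.01], "hand": 1.2}, {"slide": [-3.67, 0.0, 0.0], "dr": [0.04, 0.03, -0.01], "hand": 1.2}]
[{"slide": [0.0, -4.04, 0.15], "dr": [0.72, 0.0, 0.0], "hand": 1.2}, {"slide": [0.0, -4.04, 0.2], "dr": [0.72, 0.0, 0.0], "hand": 1.2}, {"slide": [0.0, -4.04, 0.25], "dr": [0.72, 0.0, 0.0], "hand": 1.2}, {"slide": [0.0, -4.03, 0.31], "dr": [0.72, 0.0, 0.0], "hand": 1.2}, {"slide": [0.0, -4.03, 0.36], "dr": [0.72, 0.0, 0.0], "hand": 1.2}, {"slide": [0.0, -4.02, 0.41], "dr": [0.72, 0.0, 0.0], "hand": 1.2}]
```

carry_out(series=[{"slide":[0,0,0],"dr":[0,0,0],"hand":3.2},{"slide":[0,0,0],"dr":[0,0,0],"hand":3.2},{"slide":[0.3,0,0],"dr":[0,0,0],"hand":3.2},{"slide":[0,0,0],"dr":[0,0,0],"hand":3.2},{"slide":[0,0,0],"dr":[0,0,0],"hand":1.2},{"slide":[0,0,0],"dr":[0,0,0],"hand":1.2},{"slide":[0,0,0],"dr":[0,0,0],"hand":1.2},{"slide":[0,0,0],"dr":[0,0,0],"hand":1.2}])

```text
clock: 29.58
tool_pos: [0.4453, 0.3309, -0.023]
tcp_rot: [[0.002, -0.088, 0.996], [0.001, 0.996, 0.088], [-1.0, 0.001, 0.002]]
wrist_force: [-0.4, -0.4, 6.7]
grip_width: 0.243
```

carry_out(series=[{"slide":[-3,0,0],"dr":[0,0,0],"hand":1.2},{"slide":[-4,0,0],"dr":[0,0,0],"hand":1.2},{"slide":[-4.3,0,0],"dr":[0,0,0],"hand":1.2},{"slide":[0,-4,0.1],"dr":[0.7,0,0],"hand":1.2},{"slide":[0,-4,0.2],"dr":[0.7,0,0],"hand":1.2},{"slide":[0,-4,0.3],"dr":[0.7,0,0],"hand":1.2},{"slide":[0,-4,0.3],"dr":[0.7,0,0],"hand":1.2},{"slide":[0,-4,0.4],"dr":[0.7,0,0],"hand":1.2},{"slide":[0,-4,0.4],"dr":[0.7,0,0],"hand":1.2},{"slide":[0,0,0],"dr":[0,0,0],"hand":1.2},{"slide":[0,0,0],"dr":[0,0,0],"hand":1.2}])

```text
clock: 30.95
tool_pos: [0.4751, 0.0922, 0.0888]
tcp_rot: [[-0.0, -0.014, 1.0], [0.0, 1.0, 0.014], [-1.0, 0.0, -0.0]]
wrist_force: [-0.8, -0.2, 0.1]
grip_width: 0.239
```

```bash
python3 - <<'E'
from h import *
strips(); print(bot.get_state()['grip_width'])
E
```

```text
30.95 [0.47506668 0.09218753 0.08878163] yang 90.82078451269263 rotx [-3.87023452e-04  2.92812363e-04 -9.99999882e-01] [ 6.59667080e+00  5.54842869e-01  9.65556134e+01  1.93613313e-02
  8.29096448e+01 -8.42265102e+01]
0.91 [251.2, 167.9, 22.6, 75.0] [0.4598 0.0722 0.0109] [0.4749 0.0765] ((21.063581466674805, 66.3881607055664), 89.02333068847656)
0.48 [393.5, 260.0, 166.5, 115.7] [0.564  0.2953 0.0049] [0.5912 0.3008] ((192.7659149169922, 116.49938201904297), 84.43002319335938)
0.24123840341214642
```

carry_out(series=[{"slide":[4,-0.2,0],"dr":[0,0,0],"hand":1.2},{"slide":[3,0,0],"dr":[0,0,0],"hand":1.2},{"slide":[1,0,0],"dr":[0,0,0],"hand":1.2},{"slide":[0,0,0],"dr":[0,0,0],"hand":1.2},{"slide":[0,0,0],"dr":[0,0,0],"hand":2.9},{"slide":[0,0,0],"dr":[0,0,0],"hand":2.9},{"slide":[0,0,0],"dr":[0,0,0],"hand":2.9},{"slide":[-3,0,0],"dr":[0,0,0],"hand":2.9},{"slide":[-4,0,0],"dr":[0,0,0],"hand":3.6},{"slide":[-5,0,0],"dr":[0,0,0],"hand":3.6},{"slide":[-4,0,0],"dr":[0,0,0],"hand":3.6},{"slide":[0,0,0],"dr":[0,0,0],"hand":3.6}])

```text
clock: 32.55
tool_pos: [0.4771, 0.0899, 0.1732]
tcp_rot: [[0.008, -0.014, 1.0], [0.001, 1.0, 0.014], [-1.0, 0.001, 0.008]]
wrist_force: [-0.0, -0.7, 0.1]
grip_width: 0.419
```

```bash
python3 - <<'E'
from h import *
strips()
im,d,P,C=shot('wrist','w20');X,Y,Z=P[...,0],P[...,1],P[...,2];hsv=cv2.cvtColor(im,cv2.COLOR_BGR2HSV);np.save('w20.npy',P)
reg=lambda x0,x1,y0,y1:(X>x0)&(X<x1)&(Y>y0)&(Y<y1)
Q=P[reg(.39,.56,-.09,.15)&(Z>.070)&(Z<.078)]; print('rim',len(Q),fitrect(Q,.129,.205,(.476,.03),.65))
for m in bot.masks_of('wrist','ball_0'):
  Q=P[m['region']&(d>0)]; print('ball',round(m['confidence'],2),np.round(np.median(Q,0),3))
im,d,P,C=shot('top','top20');X,Y,Z=P[...,0],P[...,1],P[...,2];hsv=cv2.cvtColor(im,cv2.COLOR_BGR2HSV)
Ye=(hsv[...,0]>20)&(hsv[...,0]<35)&(hsv[...,1]>140)
Q=P[reg(.35,.7,.15,.42)&Ye&(Z<.012)]; print('div',rect(Q),fitrect(Q[::1],.116,.192,(.592,.3),-5) if 0 else '')
for l in('cup_red_mid','cup_yellow_mid','divider_grip'):
  for m in bot.masks_of('top',l)[:2]:
    Q=P[m['region']&(d>0)]; print(l,round(m['confidence'],2),np.round(np.median(Q,0),3),np.round(rect(Q)[0],3))
m=reg(.5,.7,.2,.4)&(Z>.03)&(Z<.05)&(X<.66); Q=P[m&Ye]; print('tab',len(Q),rect(Q) if len(Q)>3 else '',np.median(Q,0) if len(Q) else '')
E
```

```text
32.55 [0.47706385 0.08992214 0.17318015] yang 90.81989311285857 rotx [ 7.72959197e-03  7.47707224e-04 -9.99969847e-01] [ 6.31911498e+00 -3.10122279e+00  9.03102136e+01 -6.17020932e-03
  9.23461072e+01 -8.45009134e+01]
0.97 [260.4, 154.4, 10.1, 64.0] [0.4768 0.0738 0.0108] [0.4771 0.0737] ((70.15032958984375, 14.017837524414062), 0.1663496345281601)
0.61 [207.0, 204.3, 21.2, 27.9] [0.5078 0.0252 0.0312] [0.5098 0.0243] ((24.179405212402344, 24.324371337890625), 28.263322830200195)
rim 4108 (array([0.47501678, 0.0316661 , 0.71043949]), np.float64(0.0013456739903096259))
ball 0.93 [0.449 0.024 0.031]
ball 0.83 [0.485 0.003 0.03 ]
ball 0.59 [0.506 0.024 0.03 ]
ball 0.58 [ 0.508 -0.037  0.03 ]
div (array([0.59342145, 0.30959299]), (180.05459594726562, 115.36455535888672), 84.68855285644531) 
cup_red_mid 0.72 [0.534 0.457 0.067] [0.536 0.461]
cup_yellow_mid 0.77 [0.455 0.407 0.067] [0.461 0.423]
cup_yellow_mid 0.64 [0.435 0.492 0.066] [0.441 0.509]
divider_grip 0.96 [0.587 0.315 0.006] [0.578 0.267]
tab 73 (array([0.59129871, 0.29825458]), (13.026937484741211, 47.37149429321289), 86.94400024414062) [0.59232043 0.2969649  0.04337991]
```

```bash
python3 - <<'E'
from h import *
P=np.load('w20.npy');X,Y,Z=P[...,0],P[...,1],P[...,2]
m=(X>.425)&(X<.525)&(Y>.045)&(Y<.118)&(Z>.0085)&(Z<.045); print(m.sum(),P[m].min(0),P[m].max(0)); 
for y in np.arange(.062,.105,.004):
    k=m&(abs(Y-y)<.002); print(round(y,3),k.sum(),np.median(Z[k]).round(4) if k.sum() else '',X[k].min().round(3) if k.sum() else '',X[k].max().round(3) if k.sum() else '')
s=bot.get_state();p,R=s['tool_pos'],s['tcp_rot']
for q,a,n in(([.50,.297,.16],84.5,5),([.5915,.297,.14],84.5,2)):
    plan(q,down(a),n,p,R,3.6); p,R=np.array(q),down(a)
E
```

```text
2378 [0.44088342 0.04939743 0.00851321] [0.52499967 0.11792704 0.04498735]
0.062 7 0.0252 0.525 0.525
0.066 84 0.011 0.444 0.525
0.07 243 0.0112 0.442 0.525
0.074 247 0.011 0.442 0.525
0.078 197 0.0105 0.442 0.525
0.082 238 0.0156 0.441 0.525
0.086 255 0.0187 0.441 0.525
0.09 252 0.0169 0.441 0.525
0.094 252 0.0148 0.441 0.525
0.098 251 0.0133 0.441 0.525
0.102 207 0.0116 0.441 0.525
[{"slide": [0.16, 4.14, 0.56], "dr": [1.26, -0.02, 0.0], "hand": 3.6}, {"slide": [0.16, 4.15, 0.47], "dr": [1.26, -0.02, 0.0], "hand": 3.6}, {"slide": [0.16, 4.16, 0.38], "dr": [1.26, -0.02, 0.0], "hand": 3.6}, {"slide": [0.16, 4.17, 0.29], "dr": [1.26, -0.02, 0.0], "hand": 3.6}, {"slide": [0.16, 4.17, 0.2], "dr": [1.26, -0.02, 0.0], "hand": 3.6}]
[{"slide": [1.0, 0.44, 4.55], "dr": [0.0, 0.0, 0.0], "hand": 3.6}, {"slide": [1.0, 0.44, 4.55], "dr": [0.0, 0.0, 0.0], "hand": 3.6}]
```

carry_out(series=[{"slide":[0.2,4.1,0.6],"dr":[1.3,0,0],"hand":3.6},{"slide":[0.2,4.1,0.5],"dr":[1.3,0,0],"hand":3.6},{"slide":[0.2,4.2,0.4],"dr":[1.3,0,0],"hand":3.6},{"slide":[0.2,4.2,0.3],"dr":[1.2,0,0],"hand":3.6},{"slide":[0.2,4.2,0.2],"dr":[1.2,0,0],"hand":3.6},{"slide":[1,0.4,4.5],"dr":[0,0,0],"hand":3.6},{"slide":[1,0.4,4.5],"dr":[0,0,0],"hand":3.6},{"slide":[0,0,0],"dr":[0,0,0],"hand":3.6},{"slide":[0,0,0],"dr":[0,0,0],"hand":3.6}])

```text
clock: 34.08
tool_pos: [0.5916, 0.2965, 0.1386]
tcp_rot: [[-0.001, 0.095, 0.995], [-0.0, 0.995, -0.095], [-1.0, -0.0, -0.001]]
wrist_force: [0.1, 0.1, 0.6]
grip_width: 0.423
```

```bash
cat >> h.py <<'E'
def divider(x0,x1,y0,y1,z):
    s=bot.get_state();p,R=s['tool_pos'],s['tcp_rot'];print(s['clock'],p,'yang',np.degrees(np.arctan2(R[1,1],R[0,1])),'grip',s['grip_width'],'F',s['wrist_force'])
    im,d,P,C=shot('wrist','wd');X,Y,Z=P[...,0],P[...,1],P[...,2];hsv=cv2.cvtColor(im,cv2.COLOR_BGR2HSV)
    Ye=(hsv[...,0]>18)&(hsv[...,0]<36)&(hsv[...,1]>130)&(X>x0)&(X<x1)&(Y>y0)&(Y<y1)
    for n,a,b in(('plate',-.004,.006),('tab',.034,.043)):
        Q=P[Ye&(Z>z+a)&(Z<z+b)]
        if len(Q)>9: print(n,len(Q),rect(Q),np.round(np.median(Q,0),4),Q.min(0).round(3),Q.max(0).round(3))
    return P,Ye
E
python3 -c "
from h import *
divider(.45,.7,.15,.43,.005)"
```

```text
34.075 [0.59162956 0.29654683 0.1386132 ] yang 84.52286596987358 grip 0.4225310205416614 F [0.12947846 0.12931109 0.64505246]
plate 18984 (array([0.59312408, 0.30089078]), (192.50917053222656, 117.8222885131836), 84.93157958984375) [0.5866 0.301  0.0049] [0.526 0.201 0.001] [0.659 0.401 0.011]
tab 646 (array([0.59128394, 0.30189865]), (11.19819164276123, 49.092220306396484), 84.53011322021484) [0.5897 0.3017 0.0442] [0.567 0.294 0.039] [0.616 0.309 0.047]
```

carry_out(series=[{"slide":[5,0.5,0],"dr":[0,0,0],"hand":3.6},{"slide":[5,0,0],"dr":[0,0,0],"hand":3.6},{"slide":[3.5,0,0],"dr":[0,0,0],"hand":3.6},{"slide":[1,0,0],"dr":[0,0,0],"hand":3.6},{"slide":[0,0,0],"dr":[0,0,0],"hand":3.6}])

```text
clock: 34.75
tool_pos: [0.5926, 0.3019, -0.0045]
tcp_rot: [[0.001, 0.095, 0.995], [0.001, 0.995, -0.095], [-1.0, 0.001, 0.001]]
wrist_force: [-0.0, -0.1, 0.7]
grip_width: 0.42
```

carry_out(series=[{"slide":[0,0,0],"dr":[0,0,0],"hand":1.5},{"slide":[0,0,0],"dr":[0,0,0],"hand":0},{"slide":[0,0,0],"dr":[0,0,0],"hand":0},{"slide":[0,0,0],"dr":[0,0,0],"hand":0},{"slide":[0,0,0],"dr":[0,0,0],"hand":0},{"slide":[0,0,0],"dr":[0,0,0],"hand":0}], squeeze=70)

```text
clock: 35.5
tool_pos: [0.5939, 0.3022, -0.0031]
tcp_rot: [[0.004, 0.095, 0.995], [0.002, 0.995, -0.095], [-1.0, 0.002, 0.004]]
wrist_force: [-2.0, -0.1, 7.5]
grip_width: 0.129
```

```bash
python3 - <<'E'
from h import *
s=bot.get_state();p,R=s['tool_pos'],s['tcp_rot'];print(p,s['grip_width'],s['wrist_force'])
for q,a,n in((p+[0,0,.11],84.7,3),([.475,.29,.115],90.7,3),([.475,.0317,.115],90.7,6)):
    plan(q,down(a),n,p,R,0); p,R=np.array(q),down(a)
E
```

```text
[ 0.59390255  0.30221532 -0.00308583] 0.128837255012956 [-1.97973172 -0.11183266  7.53259448]
[{"slide": [-3.67, 0.01, 0.01], "dr": [-0.06, 0.07, -0.04], "hand": 0}, {"slide": [-3.67, 0.01, 0.01], "dr": [-0.06, 0.07, -0.04], "hand": 0}, {"slide": [-3.67, 0.0, 0.0], "dr": [-0.06, 0.07, -0.04], "hand": 0}]
[{"slide": [-0.27, -0.77, -3.91], "dr": [-2.0, 0.0, 0.0], "hand": 0}, {"slide": [-0.27, -0.63, -3.93], "dr": [-2.0, 0.0, 0.0], "hand": 0}, {"slide": [-0.27, -0.5, -3.95], "dr": [-2.0, 0.0, 0.0], "hand": 0}]
[{"slide": [0.0, -4.3, -0.05], "dr": [0.0, 0.0, 0.0], "hand": 0}, {"slide": [0.0, -4.3, -0.05], "dr": [0.0, 0.0, 0.0], "hand": 0}, {"slide": [0.0, -4.3, -0.05], "dr": [0.0, 0.0, 0.0], "hand": 0}, {"slide": [0.0, -4.3, -0.05], "dr": [0.0, 0.0, 0.0], "hand": 0}, {"slide": [0.0, -4.3, -0.05], "dr": [0.0, 0.0, 0.0], "hand": 0}, {"slide": [0.0, -4.3, -0.05], "dr": [0.0, 0.0, 0.0], "hand": 0}]
```

carry_out(series=[{"slide":[-2,0,0],"dr":[0,0,0],"hand":0},{"slide":[-4,0,0],"dr":[0,0,0],"hand":0},{"slide":[-4.5,0,0],"dr":[0,0,0],"hand":0},{"slide":[-1,-0.8,-3.9],"dr":[-2,0,0],"hand":0},{"slide":[0,-0.6,-3.9],"dr":[-2,0,0],"hand":0},{"slide":[0,-0.5,-3.9],"dr":[-2,0,0],"hand":0},{"slide":[0,-4.3,0],"dr":[0,0,0],"hand":0},{"slide":[0,-4.3,0],"dr":[0,0,0],"hand":0},{"slide":[0,-4.3,0],"dr":[0,0,0],"hand":0},{"slide":[0,-4.3,0],"dr":[0,0,0],"hand":0},{"slide":[0,-4.3,0],"dr":[0,0,0],"hand":0},{"slide":[0,-4.3,0],"dr":[0,0,0],"hand":0}])

```text
clock: 37.0
tool_pos: [0.4769, 0.0303, 0.1105]
tcp_rot: [[0.002, -0.009, 1.0], [-0.0, 1.0, 0.009], [-1.0, -0.0, 0.002]]
wrist_force: [0.4, -0.2, -1.4]
grip_width: 0.124
```

carry_out(series=[{"slide":[0,0,0],"dr":[0,0,0],"hand":0},{"slide":[0,0,0],"dr":[0,0,0],"hand":0}])

```text
clock: 37.25
tool_pos: [0.4771, 0.0319, 0.1099]
tcp_rot: [[0.001, -0.009, 1.0], [0.0, 1.0, 0.009], [-1.0, 0.0, 0.001]]
wrist_force: [0.0, -1.5, -1.4]
grip_width: 0.126
```

```bash
python3 - <<'E'
from h import *
s=bot.get_state();print(s['tcp_rot'][:,0])
P,Ye=divider(.37,.6,-.12,.2,s['tool_pos'][2]+.008)
Q=P[Ye]; print(len(Q),np.percentile(Q[:,2],[2,25,50,75,98]))
Q=Q[np.abs(Q[:,2]-np.median(Q[:,2]))<.006]; A=np.c_[Q[:,:2],np.ones(len(Q))]; print('plane',np.linalg.lstsq(A,Q[:,2],rcond=None)[0],Q.mean(0)); print(rect(Q),fitrect(Q,.116,.192,(.475,.03),.6) if 0 else '')
E
```

```text
[ 1.15275386e-03  2.56401515e-04 -9.99999303e-01]
37.25 [0.47705076 0.03193979 0.10991676] yang 90.50741254295984 grip 0.12633740370906693 F [ 0.01644891 -1.5026536  -1.35178668]
plate 46387 (array([0.47503751, 0.03194526]), (115.80477905273438, 192.07423400878906), 0.5491325855255127) [0.4531 0.0313 0.1181] [ 0.416 -0.065  0.115] [0.533 0.128 0.123]
tab 2459 (array([0.47491312, 0.03209796]), (36.48851013183594, 42.85552978515625), 52.46775817871094) [0.4708 0.032  0.1573] [0.45  0.013 0.152] [0.499 0.051 0.161]
50586 [0.11653875 0.11764875 0.11814062 0.11867023 0.15843538]
plane [ 0.00408982 -0.00143123  0.11625615] [0.45634462 0.03168809 0.11807717]
(array([0.47503751, 0.03194526]), (115.80477905273438, 192.07423400878906), 0.5491325855255127)
```

View pics/wd.png

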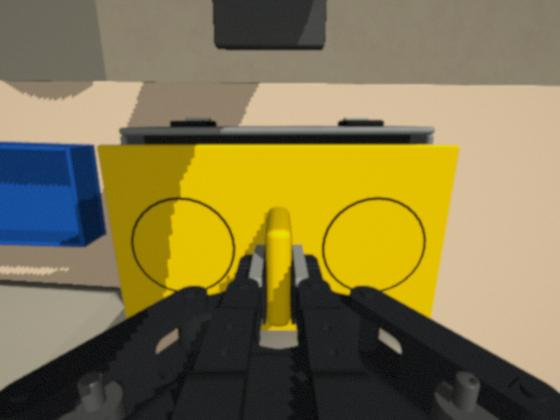

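carry_out(series=[{"slide":[3,0,0],"dr":[0,0,0],"hand":0},{"slide":[2,0,0],"dr":[0,0,0],"hand":0},{"slide":[0.7,0,0],"dr":[0,0,0],"hand":0},{"slide":[0.4,0,0],"dr":[0,0,0],"hand":0},{"slide":[0.2,0,0],"dr":[0,0,0],"hand":0},{"slide":[0,0,0],"dr":[0,0,0],"hand":0}])

```text
clock: 38.05
tool_pos: [0.4775, 0.0318, 0.0469]
tcp_rot: [[0.002, -0.009, 1.0], [0.0, 1.0, 0.009], [-1.0, 0.0, 0.002]]
wrist_force: [0.4, 1.0, 0.5]
grip_width: 0.127
```

```bash
python3 - <<'E'
from h import *
s=bot.get_state();print(s['tcp_rot'][:,0])
P,Ye=divider(.37,.6,-.12,.2,.055)
Q=P[Ye]; Q=Q[np.abs(Q[:,2]-np.median(Q[:,2]))<.006]; A=np.c_[Q[:,:2],np.ones(len(Q))]; print('plane',np.linalg.lstsq(A,Q[:,2],rcond=None)[0],Q.mean(0))
E
```

```text
[ 1.59802312e-03  1.54093433e-04 -9.99998711e-01]
38.05 [0.47745103 0.03182539 0.04686272] yang 90.5317320040737 grip 0.12716071438770113 F [0.35899239 0.95236729 0.50116576]
plate 46514 (array([0.47516739, 0.03109279]), (115.77490997314453, 195.35304260253906), 0.5558808445930481) [0.4535 0.0314 0.055 ] [ 0.417 -0.067  0.051] [0.533 0.129 0.06 ]
tab 2448 (array([0.47518924, 0.03181262]), (36.08137512207031, 42.59336853027344), 52.45326232910156) [0.4712 0.0319 0.0943] [0.45  0.013 0.089] [0.5   0.051 0.098]
plane [0.00698254 0.0004059  0.05173806] [0.45659402 0.03112295 0.05493888]
```

carry_out(series=[{"slide":[0,0,0],"dr":[0,0,0],"hand":2.5},{"slide":[0,0,0],"dr":[0,0,0],"hand":2.5},{"slide":[0,0,0],"dr":[0,0,0],"hand":2.5},{"slide":[-3,0,0],"dr":[0,0,0],"hand":2.5},{"slide":[-5,0,0],"dr":[0,0,0],"hand":2.5},{"slide":[-5,0,0],"dr":[0,0,0],"hand":2.5},{"slide":[0,0,0],"dr":[0,0,0],"hand":2.5}])

```text
clock: 38.98
tool_pos: [0.479, 0.0316, 0.1807]
tcp_rot: [[0.009, -0.009, 1.0], [-0.0, 1.0, 0.009], [-1.0, -0.0, 0.009]]
wrist_force: [0.7, -0.7, 0.3]
grip_width: 0.296
```

```bash
python3 - <<'E'
from h import *
P,Ye=divider(.37,.6,-.12,.2,.055)
Q=P[Ye]; Q=Q[np.abs(Q[:,2]-np.median(Q[:,2]))<.006]; A=np.c_[Q[:,:2],np.ones(len(Q))]; print('plane',np.linalg.lstsq(A,Q[:,2],rcond=None)[0],Q.mean(0))
im,d,P,C=shot('top','top30');X,Y,Z=P[...,0],P[...,1],P[...,2]
for l in('cup_red_mid','cup_yellow_mid'):
  for m in bot.masks_of('top',l)[:3]:
    Q=P[m['region']&(d>0)]; Q=Q[Q[:,2]>.06]
    if len(Q)>9: print(l,round(m['confidence'],2),m['bbox'],np.round(np.median(Q,0),3),np.round(rect(Q)[0],3),im[m['region']].mean(0).astype(int))
plan([.455,.40,.18],down(0),9,hand=7)
E
```

```text
38.975 [0.47899791 0.03164135 0.18073214] yang 90.52501473502696 grip 0.296495877966204 F [ 0.66871055 -0.71037912  0.26995894]
plate 20185 (array([0.47648502, 0.03135229]), (118.61447143554688, 195.63417053222656), 0.5282109975814819) [0.4692 0.0317 0.0549] [ 0.416 -0.066  0.051] [0.536 0.129 0.061]
tab 706 (array([0.47546356, 0.0317699 ]), (50.205108642578125, 11.612166404724121), 0.9539452195167542) [0.4731 0.0321 0.0941] [0.45  0.026 0.089] [0.501 0.038 0.096]
plane [0.00047888 0.00030341 0.05448544] [0.47166823 0.03133998 0.05472082]
cup_red_mid 0.51 [113.1, 212.8, 23.2, 18.1] [0.537 0.46  0.068] [0.538 0.461] [ 39  44 132]
cup_red_mid 0.39 [240.8, 205.4, 56.7, 41.8] [0.467 0.029 0.091] [0.467 0.011] [ 32 135 168]
cup_yellow_mid 0.69 [130.1, 235.0, 23.0, 20.1] [0.458 0.41  0.068] [0.457 0.41 ] [ 39 111 169]
cup_yellow_mid 0.66 [102.8, 247.0, 21.6, 15.1] [0.435 0.496 0.068] [0.435 0.497] [86 98 32]
[{"slide": [-0.06, 4.09, -0.2], "dr": [10.06, -0.01, 0.01], "hand": 7}, {"slide": [-0.06, 4.0, -0.91], "dr": [10.06, -0.01, 0.01], "hand": 7}, {"slide": [-0.06, 3.78, -1.59], "dr": [10.06, -0.01, 0.01], "hand": 7}, {"slide": [-0.06, 3.44, -2.23], "dr": [10.06, -0.01, 0.01], "hand": 7}, {"slide": [-0.06, 3.0, -2.8], "dr": [10.06, -0.01, 0.01], "hand": 7}, {"slide": [-0.06, 2.46, -3.28], "dr": [10.06, -0.01, 0.01], "hand": 7}, {"slide": [-0.06, 1.85, -3.66], "dr": [10.06, -0.01, 0.01], "hand": 7}, {"slide": [-0.06, 1.19, -3.92], "dr": [10.06, -0.01, 0.01], "hand": 7}, {"slide": [-0.06, 0.48, -4.07], "dr": [10.06, -0.01, 0.01], "hand": 7}]
```

carry_out(series=[{"slide":[0,4.1,-0.2],"dr":[10,0,0],"hand":7},{"slide":[0,4,-0.9],"dr":[10,0,0],"hand":7},{"slide":[0,3.8,-1.6],"dr":[10,0,0],"hand":7},{"slide":[0,3.4,-2.2],"dr":[10,0,0],"hand":7},{"slide":[0,3,-2.8],"dr":[10,0,0],"hand":7},{"slide":[0,2.5,-3.3],"dr":[10,0,0],"hand":7},{"slide":[0,1.9,-3.7],"dr":[10,0,0],"hand":7},{"slide":[0,1.2,-3.9],"dr":[10,0,0],"hand":7},{"slide":[0,0.5,-4.1],"dr":[10.5,0,0],"hand":7},{"slide":[0,0,0],"dr":[0,0,0],"hand":7},{"slide":[0,0,0],"dr":[0,0,0],"hand":7}])

```text
clock: 40.55
tool_pos: [0.4546, 0.4003, 0.1745]
tcp_rot: [[-0.002, 1.0, 0.002], [-0.002, 0.002, -1.0], [-1.0, -0.002, 0.002]]
wrist_force: [-0.2, -0.2, 1.1]
grip_width: 0.815
```

```bash
cat >> h.py <<'E'
def lids(z=.068,tol=.004):
    s=bot.get_state();p,R=s['tool_pos'],s['tcp_rot'];print(s['clock'],p,'yang',np.degrees(np.arctan2(R[1,1],R[0,1])),'grip',s['grip_width'],'F',s['wrist_force'],R[:,0])
    im,d,P,C=shot('wrist','wl');hsv=cv2.cvtColor(im,cv2.COLOR_BGR2HSV); Z=P[...,2]
    for n,a in(('red',(hsv[...,0]<6)|(hsv[...,0]>172)),('yel',(hsv[...,0]>8)&(hsv[...,0]<24)),('turq',(hsv[...,0]>75)&(hsv[...,0]<100))):
        m=(a&(hsv[...,1]>130)&(abs(Z-z)<tol)).astype(np.uint8)
        k,lab,st,_=cv2.connectedComponentsWithStats(m)
        for i in range(1,k):
            if st[i,4]>150:
                Q=P[lab==i]; c,r=cv2.minEnclosingCircle((Q[:,:2]*1000).astype(np.float32)); print(n,st[i],np.round(c,1),round(r,1),'z',np.median(Q[:,2]).round(4))
E
python3 -c "
from h import *
lids()"
```

```text
40.55 [0.45462445 0.40031704 0.17450744] yang 0.11560055599124743 grip 0.8151037007225187 F [-0.17177349 -0.18958142  1.05999166] [-0.00184472 -0.00192515 -0.99999645]
red [ 341  101   57   58 2591] [536.3 464.2] 25.7 z 0.068
yel [467 104  29  40 247] [640.3 470.1] 17.2 z 0.0655
yel [ 254  158   55   54 2253] [457.2 413.6] 25.8 z 0.0679
turq [ 229   57   57   61 2732] [436.  499.9] 24.8 z 0.0679
```

carry_out(series=[{"slide":[0,0.3,-1.3],"dr":[0,0,0],"hand":7},{"slide":[4,0,0],"dr":[0,0,0],"hand":7},{"slide":[4,0,0],"dr":[0,0,0],"hand":7},{"slide":[3,0,0],"dr":[0,0,0],"hand":7},{"slide":[3,0,0],"dr":[0,0,0],"hand":7},{"slide":[2,0,0],"dr":[0,0,0],"hand":7},{"slide":[0.8,0,0],"dr":[0,0,0],"hand":7},{"slide":[0,0,0],"dr":[0,0,0],"hand":7}])

```text
clock: 41.6
tool_pos: [0.4582, 0.4138, 0.0083]
tcp_rot: [[0.0, 1.0, 0.0], [0.0, 0.0, -1.0], [-1.0, 0.0, -0.0]]
wrist_force: [0.2, -0.0, 0.5]
grip_width: 0.819
```

carry_out(series=[{"slide":[0,0,0],"dr":[0,0,0],"hand":5.5},{"slide":[0,0,0],"dr":[0,0,0],"hand":3.5},{"slide":[0,0,0],"dr":[0,0,0],"hand":3.5},{"slide":[0,0,0],"dr":[0,0,0],"hand":3.5},{"slide":[0,0,0],"dr":[0,0,0],"hand":3.5}], squeeze=40)

```text
clock: 42.22
tool_pos: [0.4587, 0.4146, 0.0097]
tcp_rot: [[0.002, 1.0, 0.001], [0.002, 0.001, -1.0], [-1.0, 0.002, -0.002]]
wrist_force: [0.5, -0.8, 5.8]
grip_width: 0.529
```

```bash
python3 - <<'E'
from h import *
lids()
s=bot.get_state();p=s['tool_pos'];R=s['tcp_rot']
for q,a,n in((p+[0,0,.11],0.6,3),([.4745,.087,p[2]+.11],0.6,8)):
    plan(q,down(a),n,p,R,3.5); p,R=np.array(q),down(a)
E
```

```text
42.225 [0.45872732 0.41462226 0.0096502 ] yang 0.031820786478697335 grip 0.5294238501568497 F [ 0.45812295 -0.81710914  5.79740162] [ 0.00224234  0.00173301 -0.99999598]
red [  414   109   143   135 14754] [536.3 464.4] 26.5 z 0.068
yel [  221   239   115   109 10079] [458.3 414. ] 26.0 z 0.068
turq [  137     0   149   152 18197] [435.5 499.9] 25.3 z 0.0679
[{"slide": [-3.67, 0.01, -0.01], "dr": [-0.19, -0.03, -0.04], "hand": 3.5}, {"slide": [-3.67, 0.01, 0.0], "dr": [-0.19, -0.03, -0.04], "hand": 3.5}, {"slide": [-3.67, 0.0, 0.0], "dr": [-0.19, -0.03, -0.04], "hand": 3.5}]
[{"slide": [0.0, 0.15, 4.1], "dr": [0.0, 0.0, 0.0], "hand": 3.5}, {"slide": [0.0, 0.15, 4.1], "dr": [0.0, 0.0, 0.0], "hand": 3.5}, {"slide": [0.0, 0.15, 4.1], "dr": [0.0, 0.0, 0.0], "hand": 3.5}, {"slide": [0.0, 0.15, 4.1], "dr": [0.0, 0.0, 0.0], "hand": 3.5}, {"slide": [0.0, 0.15, 4.1], "dr": [0.0, 0.0, 0.0], "hand": 3.5}, {"slide": [0.0, 0.15, 4.1], "dr": [0.0, 0.0, 0.0], "hand": 3.5}, {"slide": [0.0, 0.15, 4.1], "dr": [0.0, 0.0, 0.0], "hand": 3.5}, {"slide": [0.0, 0.15, 4.1], "dr": [0.0, 0.0, 0.0], "hand": 3.5}]
```

carry_out(series=[{"slide":[-2,0,0],"dr":[0,0,0],"hand":3.5},{"slide":[-4.5,0,0],"dr":[0,0,0],"hand":3.5},{"slide":[-4.5,0,0],"dr":[-0.5,0,0],"hand":3.5},{"slide":[0,0.1,4.1],"dr":[0,0,0],"hand":3.5},{"slide":[0,0.2,4.1],"dr":[0,0,0],"hand":3.5},{"slide":[0,0.2,4.1],"dr":[0,0,0],"hand":3.5},{"slide":[0,0.2,4.1],"dr":[0,0,0],"hand":3.5},{"slide":[0,0.2,4.1],"dr":[0,0,0],"hand":3.5},{"slide":[0,0.2,4.1],"dr":[0,0,0],"hand":3.5},{"slide":[0,0.2,4.1],"dr":[0,0,0],"hand":3.5},{"slide":[0,0.2,4.1],"dr":[0,0,0],"hand":3.5},{"slide":[0,0,0],"dr":[0,0,0],"hand":3.5}])

```text
clock: 43.78
tool_pos: [0.4762, 0.084, 0.1192]
tcp_rot: [[0.001, 1.0, 0.006], [-0.0, 0.006, -1.0], [-1.0, 0.001, 0.0]]
wrist_force: [0.1, -0.6, -0.7]
grip_width: 0.537
```

```bash
python3 - <<'E'
from h import *
lids(bot.get_state()['tool_pos'][2]+.058,.008)
E
```

```text
43.775 [0.47617752 0.08398928 0.1191881 ] yang 0.3248980186369146 grip 0.536559893738131 F [ 0.11026773 -0.60818603 -0.74241553] [ 1.19080173e-03 -3.89405948e-04 -9.99999215e-01]
yel [  221   235   115   113 10481] [475.9  83.5] 26.1 z 0.1774
```

carry_out(series=[{"slide":[0,0,-0.3],"dr":[0,0,0],"hand":3.5},{"slide":[3,0,0],"dr":[0,0,0],"hand":3.5},{"slide":[1.5,0,0],"dr":[0,0,0],"hand":3.5},{"slide":[0.6,0,0],"dr":[0,0,0],"hand":3.5},{"slide":[0.3,0,0],"dr":[0,0,0],"hand":3.5},{"slide":[0,0,0],"dr":[0,0,0],"hand":3.5}])

```text
clock: 44.58
tool_pos: [0.4765, 0.0893, 0.0649]
tcp_rot: [[0.001, 1.0, 0.009], [0.0, 0.009, -1.0], [-1.0, 0.001, -0.0]]
wrist_force: [0.9, -0.6, -0.0]
grip_width: 0.53
```

carry_out(series=[{"slide":[0,0,0],"dr":[0,0,0],"hand":5},{"slide":[0,0,0],"dr":[0,0,0],"hand":6.3},{"slide":[0,0,0],"dr":[0,0,0],"hand":6.3},{"slide":[0,0,0],"dr":[0,0,0],"hand":6.3},{"slide":[-2,0,0],"dr":[0,0,0],"hand":6.3},{"slide":[-5,0,0],"dr":[0,0,0],"hand":6.3},{"slide":[-4,0,0],"dr":[0,0,0],"hand":6.3},{"slide":[0,0,0],"dr":[0,0,0],"hand":6.3}])

```text
clock: 45.58
tool_pos: [0.4777, 0.0893, 0.1779]
tcp_rot: [[0.007, 1.0, 0.009], [0.001, 0.009, -1.0], [-1.0, 0.007, -0.001]]
wrist_force: [-0.1, 0.0, 0.2]
grip_width: 0.739
```

```bash
python3 - <<'E'
from h import *
lids(.122,.008)
plan([.534,.452,.19],down(0),10,hand=7)
E
```

```text
45.575 [0.47765924 0.0893123  0.1778622 ] yang 0.5287530610727942 grip 0.7389930605412255 F [-0.10059538  0.04275244  0.21001077] [ 7.21042828e-03  7.18771071e-04 -9.99973746e-01]
yel [ 245  183   64   64 3197] [476.4  88.7] 25.9 z 0.1229
turq [ 401  157   46  145 1383] [595.5  75.8] 60.1 z 0.1212
[{"slide": [-0.14, 0.61, -3.62], "dr": [0.05, 0.0, -0.02], "hand": 7}, {"slide": [-0.14, 0.6, -3.62], "dr": [0.05, 0.0, -0.02], "hand": 7}, {"slide": [-0.14, 0.6, -3.62], "dr": [0.05, 0.0, -0.02], "hand": 7}, {"slide": [-0.14, 0.6, -3.62], "dr": [0.05, 0.0, -0.02], "hand": 7}, {"slide": [-0.15, 0.59, -3.63], "dr": [0.05, 0.0, -0.02], "hand": 7}, {"slide": [-0.15, 0.59, -3.63], "dr": [0.05, 0.0, -0.02], "hand": 7}, {"slide": [-0.15, 0.59, -3.63], "dr": [0.05, 0.0, -0.02], "hand": 7}, {"slide": [-0.15, 0.58, -3.63], "dr": [0.05, 0.0, -0.02], "hand": 7}, {"slide": [-0.15, 0.58, -3.63], "dr": [0.05, 0.0, -0.02], "hand": 7}, {"slide": [-0.15, 0.58, -3.63], "dr": [0.05, 0.0, -0.02], "hand": 7}]
```

carry_out(series=[{"slide":[-0.2,0.6,-4.5],"dr":[0,0,0],"hand":7},{"slide":[-0.2,0.6,-4.5],"dr":[0,0,0],"hand":7},{"slide":[-0.2,0.7,-4.5],"dr":[0,0,0],"hand":7},{"slide":[-0.2,0.7,-4.5],"dr":[0,0,0],"hand":7},{"slide":[0,0.7,-4.5],"dr":[0,0,0],"hand":7},{"slide":[0,0.7,-4.5],"dr":[0,0,0],"hand":7},{"slide":[0,0.7,-4.5],"dr":[0,0,0],"hand":7},{"slide":[0,0.7,-4.5],"dr":[0.5,0,0],"hand":7},{"slide":[0,0,0],"dr":[0,0,0],"hand":7},{"slide":[0,0,0],"dr":[0,0,0],"hand":7}])

```text
clock: 46.88
tool_pos: [0.5264, 0.4489, 0.1803]
tcp_rot: [[-0.002, 1.0, 0.0], [-0.002, 0.0, -1.0], [-1.0, -0.002, 0.002]]
wrist_force: [0.4, -0.1, -0.8]
grip_width: 0.817
```

```bash
python3 - <<'E'
from h import *
lids()
E
```

```text
46.875 [0.52635276 0.44889921 0.1802773 ] yang 0.022891743546931426 grip 0.8168231110515621 F [ 0.38550851 -0.10366369 -0.75547428] [-0.00192071 -0.00200454 -0.99999615]
red [ 263  156   53   52 2147] [536.5 464.3] 25.7 z 0.0679
yel [382 159  30  32 167] [641.5 470.5] 16.8 z 0.0653
turq [ 155  117   55   54 2315] [436.7 500.4] 25.3 z 0.0678
```

carry_out(series=[{"slide":[0,1,-1.5],"dr":[0,0,0],"hand":7},{"slide":[4,0,0],"dr":[0,0,0],"hand":7},{"slide":[4,0,0],"dr":[0,0,0],"hand":7},{"slide":[3.5,0,0],"dr":[0,0,0],"hand":7},{"slide":[3,0,0],"dr":[0,0,0],"hand":7},{"slide":[2,0,0],"dr":[0,0,0],"hand":7},{"slide":[0.7,0,0],"dr":[0,0,0],"hand":7},{"slide":[0,0,0],"dr":[0,0,0],"hand":7}])

```text
clock: 47.92
tool_pos: [0.537, 0.4645, 0.0107]
tcp_rot: [[0.001, 1.0, 0.0], [0.0, 0.0, -1.0], [-1.0, 0.001, -0.0]]
wrist_force: [-0.6, 0.3, -0.6]
grip_width: 0.822
```

carry_out(series=[{"slide":[0,0,0],"dr":[0,0,0],"hand":5.5},{"slide":[0,0,0],"dr":[0,0,0],"hand":3.5},{"slide":[0,0,0],"dr":[0,0,0],"hand":3.5},{"slide":[0,0,0],"dr":[0,0,0],"hand":3.5},{"slide":[0,0,0],"dr":[0,0,0],"hand":3.5}], squeeze=40)

```text
clock: 48.55
tool_pos: [0.5374, 0.4652, 0.0119]
tcp_rot: [[0.002, 1.0, 0.001], [0.002, 0.001, -1.0], [-1.0, 0.002, -0.002]]
wrist_force: [0.5, 0.1, 5.3]
grip_width: 0.533
```

```bash
python3 - <<'E'
from h import *
lids()
s=bot.get_state();p=s['tool_pos'];R=s['tcp_rot']
for q,a,n in((p+[0,0,.15],0.6,3),([.4755,-.0235,p[2]+.16],0.6,11)):
    plan(q,down(a),n,p,R,3.5); p,R=np.array(q),down(a)
E
```

```text
48.55 [0.53742076 0.46522654 0.01189651] yang 0.02886044139598359 grip 0.5334448137204042 F [0.47001033 0.11166095 5.26412205] [ 0.00248614  0.0018158  -0.99999526]
red [ 222  237  113  108 9782] [536.9 465. ] 25.8 z 0.068
yel [ 481  244   76   68 1530] [641.4 470.4] 16.9 z 0.066
turq [   0  150   93  125 9182] [437. 500.] 25.8 z 0.0678
[{"slide": [-5.0, 0.01, -0.01], "dr": [-0.19, -0.03, -0.05], "hand": 3.5}, {"slide": [-5.0, 0.01, -0.01], "dr": [-0.19, -0.03, -0.05], "hand": 3.5}, {"slide": [-5.0, 0.0, 0.0], "dr": [-0.19, -0.03, -0.05], "hand": 3.5}]
[{"slide": [-0.09, -0.61, 4.44], "dr": [0.0, 0.0, 0.0], "hand": 3.5}, {"slide": [-0.09, -0.61, 4.44], "dr": [0.0, 0.0, 0.0], "hand": 3.5}, {"slide": [-0.09, -0.61, 4.44], "dr": [0.0, 0.0, 0.0], "hand": 3.5}, {"slide": [-0.09, -0.61, 4.44], "dr": [0.0, 0.0, 0.0], "hand": 3.5}, {"slide": [-0.09, -0.61, 4.44], "dr": [0.0, 0.0, 0.0], "hand": 3.5}, {"slide": [-0.09, -0.61, 4.44], "dr": [0.0, 0.0, 0.0], "hand": 3.5}, {"slide": [-0.09, -0.61, 4.44], "dr": [0.0, 0.0, 0.0], "hand": 3.5}, {"slide": [-0.09, -0.61, 4.44], "dr": [0.0, 0.0, 0.0], "hand": 3.5}, {"slide": [-0.09, -0.61, 4.44], "dr": [0.0, 0.0, 0.0], "hand": 3.5}, {"slide": [-0.09, -0.61, 4.44], "dr": [0.0, 0.0, 0.0], "hand": 3.5}, {"slide": [-0.09, -0.61, 4.44], "dr": [0.0, 0.0, 0.0], "hand": 3.5}]
```

carry_out(series=[{"slide":[-3,0,0],"dr":[0,0,0],"hand":3.5},{"slide":[-5,0,0],"dr":[0,0,0],"hand":3.5},{"slide":[-5,0,0],"dr":[-0.5,0,0],"hand":3.5},{"slide":[-3,-1,2],"dr":[0,0,0],"hand":3.5},{"slide":[0,-1,4.5],"dr":[0,0,0],"hand":3.5},{"slide":[0,-1,5],"dr":[0,0,0],"hand":3.5},{"slide":[0,-1,5],"dr":[0,0,0],"hand":3.5},{"slide":[0,-1,5],"dr":[0,0,0],"hand":3.5},{"slide":[0,-1,5],"dr":[0,0,0],"hand":3.5},{"slide":[0,0,5],"dr":[0,0,0],"hand":3.5},{"slide":[0,0,5],"dr":[0,0,0],"hand":3.5}])

```text
clock: 49.98
tool_pos: [0.4795, 0.0976, 0.1701]
tcp_rot: [[0.0, 1.0, 0.009], [-0.0, 0.009, -1.0], [-1.0, 0.0, 0.0]]
wrist_force: [1.2, -0.7, -0.6]
grip_width: 0.53
```

carry_out(series=[{"slide":[0,0,5],"dr":[0,0,0],"hand":3.5},{"slide":[0,0,4],"dr":[0,0,0],"hand":3.5},{"slide":[0,0,2.5],"dr":[0,0,0],"hand":3.5},{"slide":[0,0,0],"dr":[0,0,0],"hand":3.5},{"slide":[0,0,0],"dr":[0,0,0],"hand":3.5}])

```text
clock: 50.6
tool_pos: [0.481, -0.0153, 0.17]
tcp_rot: [[-0.0, 1.0, 0.01], [0.0, 0.01, -1.0], [-1.0, -0.0, -0.0]]
wrist_force: [-1.0, 0.5, 0.6]
grip_width: 0.529
```

```bash
python3 - <<'E'
from h import *
lids(bot.get_state()['tool_pos'][2]+.056,.008); lids(.122,.006)
E
```

```text
50.6 [ 0.48095961 -0.01529796  0.17001105] yang 0.5449605999644175 grip 0.5286076037554844 F [-1.02282406  0.5494812   0.64085169] [-7.38001595e-05  2.80143090e-04 -9.99999958e-01]
red [  222   234   113   111 10137] [480.8 -15.8] 26.2 z 0.2261
50.65 [ 0.48098695 -0.01504994  0.17001937] yang 0.5840410558589559 grip 0.5312812422967852 F [ 0.74297616 -0.25260917 -0.77680313] [-3.32826884e-05  2.41891831e-04 -9.99999970e-01]
red [422 200  11  25 210] [594.8  -9.4] 9.7 z 0.1207
yel [ 241   29   71   84 2107] [476.5  88.2] 25.8 z 0.1228
turq [ 422    0   40  245 2215] [597.6  49.8] 82.9 z 0.1218
```

carry_out(series=[{"slide":[2,-0.5,0.8],"dr":[0,0,0],"hand":3.5},{"slide":[3,0,0],"dr":[0,0,0],"hand":3.5},{"slide":[3,0,0],"dr":[0,0,0],"hand":3.5},{"slide":[1.4,0,0],"dr":[0,0,0],"hand":3.5},{"slide":[0.6,0,0],"dr":[0,0,0],"hand":3.5},{"slide":[0.3,0,0],"dr":[0,0,0],"hand":3.5},{"slide":[0,0,0],"dr":[0,0,0],"hand":3.5},{"slide":[0,0,0],"dr":[0,0,0],"hand":3.5}])

```text
clock: 51.7
tool_pos: [0.4765, -0.0241, 0.0678]
tcp_rot: [[0.001, 1.0, 0.009], [-0.0, 0.009, -1.0], [-1.0, 0.001, 0.0]]
wrist_force: [0.2, 0.0, -1.2]
grip_width: 0.534
```

carry_out(series=[{"slide":[0,0,0],"dr":[0,0,0],"hand":5},{"slide":[0,0,0],"dr":[0,0,0],"hand":6.3},{"slide":[0,0,0],"dr":[0,0,0],"hand":6.3},{"slide":[0,0,0],"dr":[0,0,0],"hand":6.3},{"slide":[-2,0,0],"dr":[0,0,0],"hand":6.3},{"slide":[-5,0,0],"dr":[0,0,0],"hand":6.3},{"slide":[-5,0,0],"dr":[0,0,0],"hand":6.3},{"slide":[-3,0,4],"dr":[0,0,0],"hand":6.3},{"slide":[0,0,5],"dr":[0,0,0],"hand":6.3},{"slide":[0,0,2],"dr":[0,0,0],"hand":6.3},{"slide":[0,0,0],"dr":[0,0,0],"hand":6.3}])

```text
clock: 53.08
tool_pos: [0.4769, -0.135, 0.2168]
tcp_rot: [[-0.0, 1.0, 0.007], [0.0, 0.007, -1.0], [-1.0, -0.0, -0.0]]
wrist_force: [0.2, 0.5, 0.2]
grip_width: 0.735
```

```bash
python3 - <<'E'
from h import *
lids(.122,.008)
im=cv2.imread('pics/wl.png')
t,d,P,C=shot('top','top40');X,Y,Z=P[...,0],P[...,1],P[...,2]
hsv=cv2.cvtColor(t,cv2.COLOR_BGR2HSV);Ye=(hsv[...,0]>24)&(hsv[...,0]<36)&(hsv[...,1]>130)&(X>.38)&(X<.57)&(Y>-.1)&(Y<.16)
Q=P[Ye&(abs(Z-.055)<.006)];A=np.c_[Q[:,:2]-Q[:,:2].mean(0),np.ones(len(Q))]; print('div',len(Q),rect(Q),np.linalg.lstsq(A,Q[:,2],rcond=None)[0])
print('scoop',[np.round(v,3) for v in (lambda Q:(len(Q),np.median(Q,0)))(P[(X>.42)&(X<.515)&(Y>-.42)&(Y<-.3)&(Z>.1)&(Z<.13)])])
c=np.zeros((600,720,3),np.uint8);c[:420,:560]=im;c[420:600,:720]=cv2.resize(t[193:253,220:460],None,fx=3,fy=3,interpolation=2)
cv2.imwrite('pics/final.png',c)
E
```

```text
53.075 [ 0.47691013 -0.13504249  0.21683765] yang 0.39513217768968933 grip 0.7351603802317701 F [0.17497389 0.46238204 0.24150191] [-3.97132466e-04  5.91676076e-05 -9.99999919e-01]
red [ 249   39   60   66 3088] [476.3 -25.5] 24.8 z 0.1229
red [419  40  13  28 282] [594.4  -9.6] 9.8 z 0.1196
turq [418   0  27  85 828] [600.7  -3.7] 29.8 z 0.1261
div 1 (array([ 0.53320703, -0.02426397]), (0.0, 0.0), 0.0) [0.         0.         0.05774982]
scoop [np.int64(64), array([ 0.467, -0.361,  0.119])]
```

View pics/final.png

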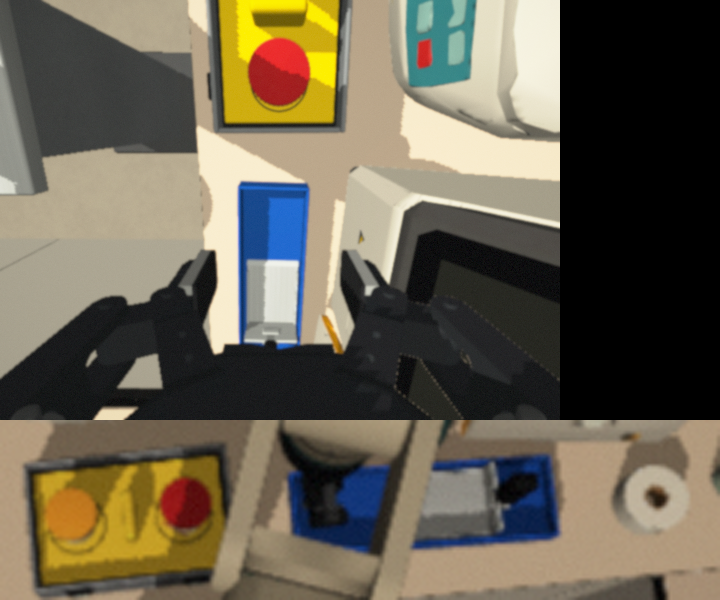

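```bash
python3 -c "
from h import *
print(bot.close_job())"
```

```text
the job is handed in; nothing more can be done
None
```

The kit box is packed and the job is handed in; the clock read 53 s at my last check. The hand-in gave no verdict, so what follows is what my own checks showed.

**What I did**
- **Balls:** I scooped all five out of the tray and tipped them into the well.
- **Scoop:** I set it back in the tray and measured it again in the last picture. Its handle top was at 119 mm, against an expected 120 mm.
- **Cassettes:** I put both cassettes present into the pocket. The second lies partly on the first, with its top no higher than 19 mm above the worktop.
- **Divider:** It lay flat on the ledge, level and within about 1 mm of the box centre.
- **Cups:** The orange-yellow and red cups stand on the divider, with both lid tops at 122.9 mm, as expected.
- **Left alone:** I never gripped or nudged the turquoise cup, brown bottle or label roll. The bottle was within a few millimetres of its starting place when I took the red cup.

**What disagreed or failed**
- **Finger length:** The fingertips ended about 25 mm short of the stated TCP. The first cassette needed three tries at gripping, and every grip height after that was set from what I measured.
- **Second cassette:** The first grip was shallow, so I opened and gripped again about 3 mm lower.
- **Final divider check:** In the last picture I could not measure the divider's tilt again, because only one usable point was found. I relied on the earlier flat reading, the cup heights and the picture itself.
- **Ball detection:** The network reported only 3 or 4 balls in the well. I counted five by eye in a camera crop, and none were in sight in the tray.

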